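Draw the filter slide from the dust collector and stand it up to dry

TASK

Take the filter slide out of the small dust collector for cleaning: swing the collector's hinged cover up past its balance point so that it stays open by itself, then draw the slide out of its channel by the grip fin, gently and level so that it does not bind and press hard on the channel or shift the collector. Lay the slide flat on the table and let go, take it again across its long sides, and lean it on the sloped drying stand with its foot on the ledge and its fin end uppermost. Leave the cover open and the collector where it stands, and do not disturb the cartons and the bottle nearby.

Things in the scene. Friction and masses are not known exactly. Their poses are not given: they have to be found in the camera images.
- dust_unit: Small white dust collector, 115 x 90 mm on plan, loose on rubber feet (about 2.5 kg; some 15 N sideways makes it slide). Origin: centre of its underside; -x points out of the front, where the channel opens. Straight channel along x, 60 wide, 17.5 mm high, floor 12 mm above the table. Front top at 67 mm; grey fan housing behind (x -21 to +57 mm) 87 mm high.
- mouth (a point): Middle of the lower edge of the channel's mouth, 57.5 mm in front of the collector's centre and 12 mm above the table. Axes as dust_unit.
- cover_hinge (a point): Middle of the cover's hinge line, on the collector's top, 25 mm behind its front face, 69.5 mm above the table. The hinge line runs along the collector's y axis.
- cover_grip (a point): Grip point on the cover's tongue; turns with the cover. Cover: grey plate 80 mm wide, 105 mm forward from the hinge, then an apron hanging 31 mm down in front of the slide's fin. From the apron a black tongue, 14 wide (y), 12 thick, 35 mm long, stands forward; this point is 24 mm out from the apron, 129 mm ahead of the hinge line, and when shut 4 mm under it (65.5 mm above the table).
- cover (a joint): Hinge angle of the cover in rad: 0 shut, grows as the front swings up and back over the hinge; stop at 2.0. The cover weighs 80 g, nearly free of friction: below about 1.66 rad it falls shut, above it falls open on to the stop.
- filter_slide: Filter slide: loose flat grey plate, 150 long (x) x 58 wide (y) x 16 mm thick, about 0.2 kg, pleated paper on top (+z). Origin: centre of its underside. It lies in the channel with 1 mm play each side and 1.5 mm above; its -x end, with the fin, stands out of the mouth by 53 to 65 mm, the rest (85 to 97 mm) is in the channel.
- slide_fin (a point): Grip point of the fin: an upright plate on top of the slide, 30 mm long (x), 12 mm thick (y), rising 30 mm above the slide's top face, centred 57 mm from the slide's centre towards its -x end. The point is 38 mm above the slide's underside, 8 mm under the fin's top. Fingers closed hard while off its middle, or a pull askew, jam the slide on the channel's wall (over 15 N there is too rough): close softly, give way to the felt side force, then grip firmly.
- slide_foot (a point): Middle of the lower edge of the slide's plain end (its +x end), on the underside, 75 mm from the slide's centre.
- drying_stand: Fixed aluminium drying stand: base 140 x 90 x 8 mm, on it a sloped bar 44 mm wide, 130 mm long and 8 mm thick (narrower than the slide, so fingers can pass at its sides). The bar rises towards the stand's +x axis at 30 degrees from level; at its low (-x) end a ledge stands 14 mm up square to the slope. Origin: centre of the base's underside.
- stand_seat (a point): The inner corner where the sloped bar's upper face meets the ledge, at mid width, 30 mm above the table, 45 mm to -x of the stand's origin. Axes as drying_stand. The slide's foot edge belongs here, the slide lying on the slope.
- carton_orange: Closed orange tablet carton, 52 x 110 x 40 mm, loose, not to be disturbed. Origin: centre of its underside.
- carton_small: Closed white and green tablet carton, 45 x 85 x 30 mm, loose, not to be disturbed. Origin: centre of its underside.
- amber_bottle: Amber bottle, 38 mm in diameter, 75 mm tall, loose, upright, not to be disturbed. Origin: centre of its underside.
There are look-alikes about, which are no part of the job. Of the things shaped like the drying_stand, the aluminium one is meant.

How it is judged:
By the outcome, as a careful person would: the job done as asked, in the order asked, and still so for the second after the job is handed in, with the robot touching nothing.
It also fails if it takes over 72 s, if anything falls off the work surface, if the arm or the gripper's body presses on something with over 40 N, if the wrist force passes 120 N, or if a joint passes its speed limit or range.

ROBOT

A 6-joint arm with a two-finger parallel gripper is mounted at the origin on a cart in front of the work surface, level with it; the furniture and walls round the work are solid. World frame = base frame: x ahead of the robot, y to its left, z up, the work surface at z = 0. Lengths are in m, angles in degrees, forces in N, time in s.
With the tool pointing down it reaches from about 0.375 to 0.925 m from the base axis. Payload 5.7 kg.
Tool frame: the origin (TCP) lies midway between the tips of the shut fingers; the grasp point (between the pads) lies ctrl.tcp_to_grasp behind it (ctrl.tcp_to_grasp is the distance from the TCP to the grasp point, in m); z points along the fingers, y is the line along which they close (so a half turn about z gives the same grasp; the last joint's range is limited). The gripper opens to 85 mm and grips with 20 to 120 N. Pads are 22 mm wide; open, the fingers measure 114 mm over their backs; the gripper's body (76 mm by 85 mm) begins 54 mm behind the grasp point. The pads swing forward as they close: fully open they stand 13 mm farther back than shut.
Start: joints at [58.436, 20.558, 86.54, -0, 72.909, -6.595], TCP at [0.253, 0.544, 0.231] pointing down, gripper open.
Joint ranges: [-170.27, 170.27], [-57.76, 135], [12.27, 136.19], [-55.21, 235.2], [11.17, 155.16], [-170.74, 170.74]. Speed limits (degrees/s): [136.94, 136.94, 180, 180, 180, 180].

INTERFACE

Orientations are given as [roll, pitch, yaw] about the fixed x, y, z axes, in that order (R = Rz(yaw) Ry(pitch) Rx(roll)).
In Python, from station import readout, vision, job_done, ctrl gives the robot as it stands. The module is installed in compiled form; this text tells all that it offers.
- The arm moves only by the tool step_arm, never from a script. Its argument "increments" is a list of rows, each an object of numbers: "jaw": the opening, from -1 (shut) to 1 (fully open); "tx", "ty", "tz": the shift along the tool's x, y, z in cm; "ax", "ay", "az": the turn, a rotation vector about the tool's x, y, z in degrees. A call has 1 to 20 rows; each row is the pose to reach, as a shift and turn from the pose commanded when the call began, along the tool's axes at that moment; what a row does not reach only later rows make up. A row lasts 1/8 s, in which the tool goes at most 62.5 mm and 10.7 degrees, less where a joint would pass 70% of its speed; a pose out of reach is approached as far as the arm can. A call with a gripper value outside its range is refused whole. The fingers move at their own pace and stop on an object; the grip force is fixed at half the most. Time passes only in rows, so rows that repeat a pose let the fingers close. It gives the time, the measured TCP pose, the force, the opening and the grip force at its end, in the units of the state.
- readout.read_state(): the state, without advancing time (a new reading comes with each control period).
- vision.capture(name): name is "scene" or "top"; returns (picture, depth): 420x560x3 uint8, red, green, blue; 420x560 float32, m along the optical axis (not along the pixel's ray), 0 where there is no reading.
- vision.camera_params(name): a dict with "fx", "fy", "cx", "cy" (pixels), "position" and "rotation" of the camera in the world. Camera axes: x right, y down, z forward; pixel columns grow to the right and rows downward; lengths in m; the calibration is good to about 2 mm. A picture is of the moment at which its call begins. camera_params takes no time and is no camera call.
- job_done(): hands the job in; it is judged then, once.
The state is a dict: "time_s": time; "joints": joint angles; "joint_vel": joint speeds; "joint_torque": joint torques, N m; "eef_pos": TCP position; "ee_rot": TCP orientation; "contact_force": force on the tool from outside, world axes, zero at the start; "torque": the same for the moment, N m; "grip_width": opening from 0.0 (shut) to 1.0 (fully open); "grasp_force": force on a finger pad.
Only numpy, scipy, OpenCV 4.12 (cv2) and the standard library are available. Lean on these libraries where they do the work, as an engineer would, in place of code of your own. Each camera call takes 0.05 s, during which the arm holds its last target. There are 200 camera calls.

## Working session

There is one attempt and no reset: what is moved stays moved. The work goes in short steps, Python scripts to look and compute and a tool call to move; the robot and the scene stay as the last step left them, time stands still between calls to the robot, and variables do not carry over. Pictures are saved under pics/ and viewed, at most 10 in all, crops included, and the job is handed in when it is done.

Besides the shell and the picture viewer there is one more tool, called after "Request:" by a JSON object that holds its "method" and its "body", one argument or row to a line. step_arm: Moves the arm, as the interface text tells. Its arguments: {"type":"object","properties":{"increments":{"type":"array"}},"required":["increments"]}

```bash
mkdir -p pics; cat > h.py <<'E'
import numpy as np, cv2
from station import readout, vision, ctrl
from scipy.spatial.transform import Rotation as R
def cap(n,f=None):
    p,d=vision.capture(n)
    np.savez('/tmp/'+n,p=p,d=d)
    if f: cv2.imwrite('pics/'+f,p[:,:,::-1])
    return p,d
def cloud(n,d):
    c=vision.camera_params(n); v,u=np.mgrid[0:420,0:560]
    P=np.stack([(u-c['cx'])/c['fx']*d,(v-c['cy'])/c['fy']*d,d],-1)
    W=P@np.array(c['rotation']).T+np.array(c['position']); W[d==0]=np.nan
    return W
E
python3 - <<'E'
from h import *
a,_=cap('scene'); b,_=cap('top')
cv2.imwrite('pics/s0.png',cv2.resize(a[:,:,::-1],(800,600),interpolation=cv2.INTER_CUBIC)); cv2.imwrite('pics/t0.png',cv2.resize(b[:,:,::-1],(800,600),interpolation=cv2.INTER_CUBIC))
for n in('scene','top'): print(vision.camera_params(n))
print(ctrl.tcp_to_grasp,readout.read_state())
E
```

```text
{'fx': 388.4135826963074, 'fy': 388.4135826963074, 'cx': 276.2765734067117, 'cy': 210.82007665783678, 'position': array([ 0.0816729 , -0.22949816,  0.71435351]), 'rotation': array([-135.53995125,    1.03023488,  -53.34582274])}
{'fx': 546.7918296193166, 'fy': 546.7918296193166, 'cx': 277.4328915445863, 'cy': 201.96955261638666, 'position': array([0.41861136, 0.13484249, 1.3597559 ]), 'rotation': array([-1.71790464e+02, -1.59252530e-01, -9.16062528e+01])}
0.0187 {'time_s': 0.1, 'joints': array([ 5.84361982e+01,  2.05919205e+01,  8.65924577e+01, -1.52779675e-04,
        7.29088383e+01, -6.59545131e+00]), 'joint_vel': array([ 0.09127711, -0.12331995, -0.17012442, -0.02373073, -0.09473827,
        0.10562106]), 'joint_torque': array([-4.70073282e-04, -5.28655100e+01, -2.79348904e+01, -1.02014214e-04,
        5.06622790e-03, -2.01588271e-06]), 'eef_pos': array([0.25296412, 0.54339546, 0.23055944]), 'ee_rot': array([-1.79907384e+02, -1.05616938e-02,  1.55031686e+02]), 'contact_force': array([-0.30543311, -0.00908605, -0.17985772]), 'torque': array([ 0.02509591, -0.02579199, -0.01040395]), 'grasp_force': 0.0, 'grip_width': 1.0025553725320921}
```

View pics/s0.png

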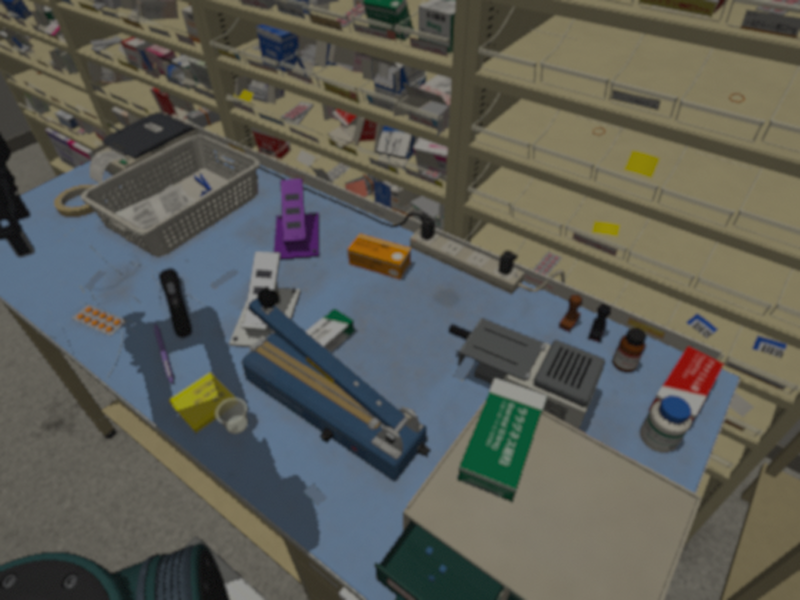

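View pics/t0.png

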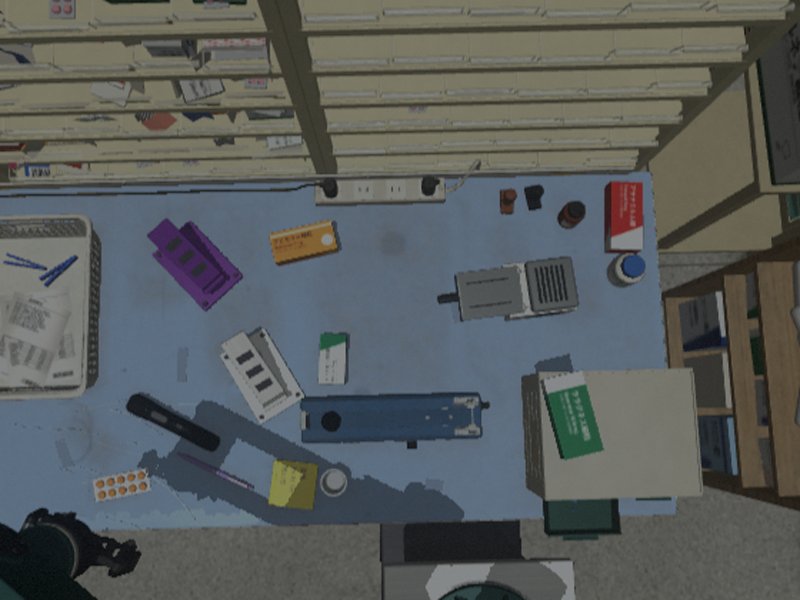

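The top picture (800x600) shows the collector at (515,288), with its tongue at (447,298) pointing image-left (+y). The aluminium stand is at (262,373), the orange carton at (305,243), the small carton at (333,358) and the bottle at (571,214). The purple stand is the look-alike.

```bash
cat >> h.py <<'E'
def cloud(n,d):
    c=vision.camera_params(n); v,u=np.mgrid[0:420,0:560]
    P=np.stack([(u-c['cx'])/c['fx']*d,(v-c['cy'])/c['fy']*d,d],-1)
    W=P@R.from_euler('xyz',c['rotation'],degrees=True).as_matrix().T+np.array(c['position']); W[d==0]=np.nan
    return W
E
python3 - <<'E'
from h import *
np.set_printoptions(precision=4,suppress=True)
z=np.load('/tmp/top.npz'); W=cloud('top',z['d'])
def at(u,v): return np.round(W[int(v*.7),int(u*.7)],4)
print('table',at(400,340),at(200,400),at(500,350))
for n,p in dict(tongue=(442,298),bottle=(571,214),orange=(305,243),small=(333,358),sh=(240,345),sl=(280,395),sb1=(258,372),box=(610,440),stapler=(390,415)).items(): print(n,at(*p))
def rect(n,u0,v0,u1,v1,lo,hi):
    m=np.zeros((420,560),bool); m[int(v0*.7):int(v1*.7),int(u0*.7):int(u1*.7)]=1
    Z=W[...,2]; m&=(Z>lo)&(Z<hi); P=W[m]
    r=cv2.minAreaRect((P[:,:2]*1000).astype(np.float32)); print(n,m.sum(),r,'z',np.median(P[:,2]),'mean',P.mean(0)); return P
rect('housing',430,240,600,340,.080,.095)
c=rect('cover',430,240,600,340,.055,.078)
t=rect('tongue',430,285,456,310,.055,.08)
rect('orange',265,215,345,270,.030,.05)
rect('small',312,328,352,390,.02,.04)
rect('bottle',550,195,590,235,.06,.09)
P=rect('stand all',215,320,305,425,.004,.15)
# bar plane
B=P[P[:,2]>.04]; A=np.c_[B[:,:2],np.ones(len(B))]
for _ in range(5):
    s=np.linalg.lstsq(A,B[:,2],rcond=None)[0]; e=abs(A@s-B[:,2]); k=e<.004; A,B=A[k],B[k]
print('plane',s,len(B),'slope',np.degrees(np.arctan(np.hypot(*s[:2]))),'dir',np.degrees(np.arctan2(s[1],s[0])))
r=cv2.minAreaRect((B[:,:2]*1000).astype(np.float32));print(r,B[:,2].min(),B[:,2].max())
z2=np.load('/tmp/scene.npz'); W2=cloud('scene',z2['d'])
def at2(u,v): return np.round(W2[int(v*.7),int(u*.7)],4)
print(at2(400,320),at2(457,330),at2(500,345),at2(580,365))
# housing from scene
m=(W2[...,2]>.08)&(W2[...,2]<.095)&(W2[...,0]>.45)&(W2[...,0]<.75)&(W2[...,1]<.05)&(W2[...,1]>-.25)
print(cv2.minAreaRect((W2[m][:,:2]*1000).astype(np.float32)),W2[m].mean(0))
E
```

```text
table [ 0.5265  0.1216 -0.0023] [0.4301 0.4688 0.0009] [ 0.5039 -0.0514  0.0032]
tongue [0.5876 0.0515 0.0723]
bottle [ 0.726  -0.1717  0.0691]
orange [0.6929 0.2821 0.0387]
small [0.4955 0.2367 0.0314]
sh [0.5177 0.3839 0.0835]
sl [0.4356 0.3269 0.03  ]
sb1 [0.4738 0.3604 0.0584]
box [ 0.3522 -0.1863  0.172 ]
stapler [0.3987 0.1418 0.1268]
housing 1151 ((605.215576171875, -130.31141662597656), (86.21199035644531, 78.6711654663086), 5.898014068603516) z 0.0856712893094631 mean [ 0.6046 -0.13    0.0857]
cover 1867 ((597.471435546875, -54.969825744628906), (90.32173156738281, 227.2585906982422), 5.327778339385986) z 0.07018731851066451 mean [ 0.5939 -0.0356  0.0698]
tongue 77 ((587.9459228515625, 43.96208190917969), (14.584280014038086, 28.434682846069336), 1.8041881322860718) z 0.0700174498501056 mean [0.5876 0.0436 0.0697]
orange 952 ((698.524169921875, 285.6319274902344), (53.658119201660156, 110.55170440673828), 11.929052352905273) z 0.038603667399549346 mean [0.6978 0.2851 0.0387]
small 659 ((494.97052001953125, 238.80078125), (45.287322998046875, 85.27819061279297), 86.78497314453125) z 0.029067813597837056 mean [0.4946 0.2385 0.0288]
bottle 127 ((732.7208862304688, -181.3158721923828), (29.558486938476562, 29.995973587036133), 86.29415130615234) z 0.07258553626754516 mean [ 0.733  -0.1809  0.0718]
stand all 2177 ((476.9912109375, 363.6768493652344), (158.33554077148438, 177.00048828125), 89.34363555908203) z 0.030330305541595104 mean [0.4712 0.3587 0.0348]
plane [ 0.4561  0.1051 -0.1938] 347 slope 25.081691103012194 dir 12.971958046848957
((489.5991516113281, 372.5619201660156), (98.72525024414062, 44.555416107177734), 30.690387725830078) 0.04469934951086563 0.09338372442953147
[0.6039 0.1635 0.0015] [0.5888 0.0447 0.071 ] [ 0.6014 -0.0259  0.0702] [ 0.6204 -0.1408  0.0881]
((608.181640625, -132.23890686035156), (87.72063446044922, 77.68304443359375), 6.4919819831848145) [ 0.6036 -0.1334  0.0871]
```

```bash
cat >> h.py <<'E'
F=np.array([-.1028,.9947,0]); YW=95.9
def rot(phi,yaw=YW): # phi 90 = down, 0 = pointing along -tool x of the down pose
    return R.from_euler('xyz',[180,0,yaw],degrees=True)*R.from_rotvec([0,phi-90,0],degrees=True)
def row(pos,rt,base=None):
    s=readout.read_state()
    p,r=(np.array(s['eef_pos']),R.from_euler('xyz',s['ee_rot'],degrees=True)) if base is None else base
    t=r.inv().apply(np.array(pos)-p)*100; a=(r.inv()*rt).as_rotvec(degrees=True)
    return dict(zip(('tx','ty','tz','ax','ay','az'),np.round(np.r_[t,a],2).tolist()))
def st():
    s=readout.read_state(); np.set_printoptions(precision=4,suppress=True)
    for k in('time_s','joints','eef_pos','ee_rot','contact_force','torque','grip_width','grasp_force'): print(k,s[k])
E
python3 - <<'E'
from h import *
np.set_printoptions(precision=4,suppress=True)
z=np.load('/tmp/top.npz'); Wt=cloud('top',z['d']).reshape(-1,3); Ws=cloud('scene',np.load('/tmp/scene.npz')['d']).reshape(-1,3)
for n,W in(('top',Wt),('scene',Ws)):
    hng=np.array([.6007,-.0807]); d=W[:,:2]-hng; f=d@F[:2]; l=d@np.array([.9947,.1028])
    m=(W[:,2]>.055)&(W[:,2]<.08)
    k=m&(f>.108)&(f<.16)&(abs(l)<.03); print(n,'tongue f',np.percentile(f[k],[2,98]),'l',np.percentile(l[k],[3,50,97]),'z',np.median(W[k,2]),k.sum())
    k=m&(f>.02)&(f<.103)&(abs(l)<.06); print(' cover l',np.percentile(l[k],[1,50,99]),'z',np.median(W[k,2]))
    x=(f>.03)&(f<.08)&k; y=(f>.08)&k; print(' mids',[ (np.percentile(l[q],1)+np.percentile(l[q],99))/2 for q in (x,y)])
    u=np.array([np.cos(np.radians(30.7)),np.sin(np.radians(30.7))]); s=W[:,:2]@u; q=W[:,:2]@np.array([-u[1],u[0]])
    c0=np.array([.4755,.361]); b=(np.hypot(*(W[:,:2]-c0).T)<.1)&(W[:,2]>.004)
    k=b&(W[:,2]>.05); print(' bar q',np.percentile(q[k],[2,98]),'q mid',np.percentile(q[k],[2,98]).mean(),'s max',np.percentile(s[k],98))
    for lo in np.arange(s[b].min(),s[b].max(),.012):
        j=b&(s>=lo)&(s<lo+.012)&(abs(q-np.percentile(q[k],[2,98]).mean())<.018); 
        if j.sum()>5: print('  s %.3f z %.4f max %.4f'%(s[j].mean(),np.median(W[j,2]),W[j,2].max()))
    j=b&(W[:,2]<.014); r=cv2.minAreaRect((W[b][:,:2]*1000).astype(np.float32)); print(r)
P=np.array([.5874,.0476,.0655]); t=rot(45).apply([0,0,1]); print(t)
print(row(P+t*(.0155-.08)+[0,0,.1],rot(90)),row(P+t*(.0155-.08),rot(45)))
E
```

```text
top tongue f [0.1091 0.139 ] l [-0.0067 -0.0003  0.0063] z 0.06996309455508021 82
 cover l [-0.0399 -0.0007  0.0393] z 0.07078551844475567
 mids [np.float64(-0.00020861510769756494), np.float64(-0.00045550484497095325)]
 bar q [0.0395 0.0913] q mid 0.06537176449957952 s max 0.6574851688137295
  s 0.517 z 0.0059 max 0.0092
  s 0.527 z 0.0075 max 0.0416
  s 0.538 z 0.0360 max 0.0469
  s 0.551 z 0.0326 max 0.0396
  s 0.563 z 0.0389 max 0.0493
  s 0.575 z 0.0469 max 0.0561
  s 0.587 z 0.0530 max 0.0630
  s 0.599 z 0.0597 max 0.0711
  s 0.611 z 0.0667 max 0.0742
  s 0.623 z 0.0739 max 0.0852
  s 0.635 z 0.0804 max 0.0891
  s 0.646 z 0.0874 max 0.0942
  s 0.656 z 0.0911 max 0.0959
((470.0335388183594, 361.00347900390625), (194.6472930908203, 187.96617126464844), 67.64576721191406)
scene tongue f [0.1087 0.1359] l [-0.0044 -0.0014  0.0083] z 0.07070444119964991 91
 cover l [-0.0378 -0.0013  0.0415] z 0.0722767074115308
 mids [np.float64(0.002019961350615638), np.float64(0.0018980462029489949)]
 bar q [0.0306 0.0883] q mid 0.059490168131332885 s max 0.6562638326252399
  s 0.530 z 0.0088 max 0.0417
  s 0.539 z 0.0222 max 0.0436
  s 0.551 z 0.0317 max 0.0376
  s 0.559 z 0.0363 max 0.0374
  s 0.602 z 0.0625 max 0.0674
  s 0.612 z 0.0675 max 0.0732
  s 0.624 z 0.0735 max 0.0795
  s 0.635 z 0.0801 max 0.0890
  s 0.648 z 0.0869 max 0.0945
  s 0.657 z 0.0927 max 0.0964
((466.48211669921875, 346.2554931640625), (162.36474609375, 147.8838653564453), 64.81722259521484)
[ 0.0727 -0.7034 -0.7071]
{'tx': -48.91, 'ty': -26.91, 'tz': 1.98, 'ax': -0.09, 'ay': 0.04, 'az': 59.13} {'tx': -48.91, 'ty': -26.89, 'tz': 11.98, 'ax': 23.09, 'ay': -40.82, 'az': 55.98}
```

Request:
{"method": "step_arm", "body": {
  "increments": [
    {"tx":-48.9,"ty":-26.9,"tz":1.0,"az":59.1,"jaw":-0.1},
    {"tx":-48.9,"ty":-26.9,"tz":1.0,"az":59.1,"jaw":-0.1},
    {"tx":-48.9,"ty":-26.9,"tz":1.0,"az":59.1,"jaw":-0.1},
    {"tx":-48.9,"ty":-26.9,"tz":1.0,"az":59.1,"jaw":-0.1},
    {"tx":-48.9,"ty":-26.9,"tz":1.0,"az":59.1,"jaw":-0.1},
    {"tx":-48.9,"ty":-26.9,"tz":1.0,"az":59.1,"jaw":-0.1},
    {"tx":-48.9,"ty":-26.9,"tz":1.0,"az":59.1,"jaw":-0.1},
    {"tx":-48.9,"ty":-26.9,"tz":1.0,"az":59.1,"jaw":-0.1},
    {"tx":-48.9,"ty":-26.9,"tz":1.0,"az":59.1,"jaw":-0.1},
    {"tx":-48.9,"ty":-26.9,"tz":1.0,"az":59.1,"jaw":-0.1},
    {"tx":-48.9,"ty":-26.9,"tz":1.0,"az":59.1,"jaw":-0.1},
    {"tx":-48.9,"ty":-26.9,"tz":1.0,"az":59.1,"jaw":-0.1}
  ]
}}

```text
invalid input at $.increments[0]: expected keys jaw, tx, ty, tz, ax, ay, az
```

```bash
python3 - <<'E'
from h import *
st(); P=np.array([.5874,.0476,.0655]); t=rot(45).apply([0,0,1])
print(row(P+t*(.0155-.08),rot(45)))
E
```

```text
time_s 0.1
joints [58.4362 20.5919 86.5925 -0.0002 72.9088 -6.5955]
eef_pos [0.253  0.5434 0.2306]
ee_rot [-179.9074   -0.0106  155.0317]
contact_force [-0.3054 -0.0091 -0.1799]
torque [ 0.0251 -0.0258 -0.0104]
grip_width 1.0025553725320921
grasp_force 0.0
{'tx': -48.91, 'ty': -26.89, 'tz': 11.98, 'ax': 23.09, 'ay': -40.82, 'az': 55.98}
```

Request:
{"method": "step_arm", "body": {
  "increments": [
    {"jaw":-0.1,"tx":-48.9,"ty":-26.9,"tz":1,"ax":0,"ay":0,"az":59.1},
    {"jaw":-0.1,"tx":-48.9,"ty":-26.9,"tz":1,"ax":0,"ay":0,"az":59.1},
    {"jaw":-0.1,"tx":-48.9,"ty":-26.9,"tz":1,"ax":0,"ay":0,"az":59.1},
    {"jaw":-0.1,"tx":-48.9,"ty":-26.9,"tz":1,"ax":0,"ay":0,"az":59.1},
    {"jaw":-0.1,"tx":-48.9,"ty":-26.9,"tz":1,"ax":0,"ay":0,"az":59.1},
    {"jaw":-0.1,"tx":-48.9,"ty":-26.9,"tz":1,"ax":0,"ay":0,"az":59.1},
    {"jaw":-0.1,"tx":-48.9,"ty":-26.9,"tz":1,"ax":0,"ay":0,"az":59.1},
    {"jaw":-0.1,"tx":-48.9,"ty":-26.9,"tz":1,"ax":0,"ay":0,"az":59.1},
    {"jaw":-0.1,"tx":-48.9,"ty":-26.9,"tz":1,"ax":0,"ay":0,"az":59.1},
    {"jaw":-0.1,"tx":-48.9,"ty":-26.9,"tz":1,"ax":0,"ay":0,"az":59.1},
    {"jaw":-0.1,"tx":-48.9,"ty":-26.9,"tz":1,"ax":0,"ay":0,"az":59.1},
    {"jaw":-0.1,"tx":-48.9,"ty":-26.9,"tz":1,"ax":0,"ay":0,"az":59.1}
  ]
}}

```text
time_s: 1.6
eef_pos: [0.5819, 0.0947, 0.2211]
ee_rot: [-179.9, -0.0, 96.0]
contact_force: [-0.6, 1.6, 1.1]
grip_width: 0.449
grasp_force: 0.0
```

```bash
python3 - <<'E'
from h import *
st(); P=np.array([.5874,.0476,.0655]); t=rot(45).apply([0,0,1])
print(row(P+t*(.0155-.08),rot(45)))
E
```

```text
time_s 1.6
joints [ 2.5264 20.2662 88.5418  0.0164 71.2574 -3.4865]
eef_pos [0.5819 0.0947 0.2211]
ee_rot [-179.9357   -0.0195   96.0077]
contact_force [-0.643   1.5532  1.1038]
torque [-0.02    0.0366  0.0339]
grip_width 0.4490015420682001
grasp_force 0.0
{'tx': -0.19, 'ty': 0.07, 'tz': 11.0, 'ax': -0.02, 'ay': -45.02, 'az': 0.13}
```

Request:
{"method": "step_arm", "body": {
  "increments": [
    {"jaw":-0.1,"tx":-0.2,"ty":0.1,"tz":3,"ax":0,"ay":-10,"az":0},
    {"jaw":-0.1,"tx":-0.2,"ty":0.1,"tz":5,"ax":0,"ay":-20,"az":0},
    {"jaw":-0.1,"tx":-0.2,"ty":0.1,"tz":7,"ax":0,"ay":-30,"az":0},
    {"jaw":-0.1,"tx":-0.2,"ty":0.1,"tz":9,"ax":0,"ay":-40,"az":0},
    {"jaw":-0.1,"tx":-0.2,"ty":0.1,"tz":11,"ax":0,"ay":-45,"az":0},
    {"jaw":-0.1,"tx":-0.2,"ty":0.1,"tz":11,"ax":0,"ay":-45,"az":0},
    {"jaw":-0.1,"tx":-0.2,"ty":0.1,"tz":11,"ax":0,"ay":-45,"az":0},
    {"jaw":-0.1,"tx":-0.2,"ty":0.1,"tz":11,"ax":0,"ay":-45,"az":0}
  ]
}}

```text
time_s: 2.6
eef_pos: [0.5851, 0.0915, 0.1133]
ee_rot: [179.7, 44.9, 95.7]
contact_force: [0.4, 0.4, 0.2]
grip_width: 0.45
grasp_force: 0.0
```

```bash
python3 - <<'E'
from h import *
st(); P=np.array([.5874,.0476,.0655]); t=rot(45).apply([0,0,1])
print(row(P+t*.0155,rot(45)))
a,_=cap('scene'); cv2.imwrite('pics/s1.png',cv2.resize(a[180:320,240:440,::-1],(800,560),interpolation=cv2.INTER_CUBIC))
E
```

```text
time_s 2.6
joints [ 26.3585  39.6156  89.3662 -43.2058  75.2145  41.3162]
eef_pos [0.5851 0.0915 0.1133]
ee_rot [179.7473  44.8958  95.6924]
contact_force [0.4038 0.3698 0.2111]
torque [ 0.3411  0.0688 -0.0309]
grip_width 0.4501602837879897
grasp_force 0.0
{'tx': 0.26, 'ty': -0.23, 'tz': 8.03, 'ax': 0.11, 'ay': -0.1, 'az': -0.15}
```

View pics/s1.png

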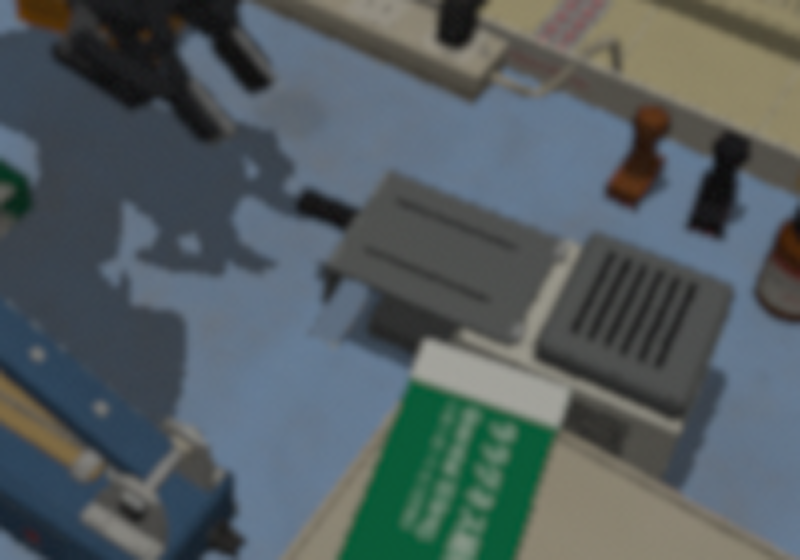

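The crop shows the gripper ahead of the tongue, tongue tip at about (305,200), jaws at (215,125) and (260,80) straddling its line. Now I advance.

Request:
{"method": "step_arm", "body": {
  "increments": [
    {"jaw":-0.1,"tx":0.26,"ty":-0.23,"tz":2,"ax":0,"ay":0,"az":0},
    {"jaw":-0.1,"tx":0.26,"ty":-0.23,"tz":4,"ax":0,"ay":0,"az":0},
    {"jaw":-0.1,"tx":0.26,"ty":-0.23,"tz":6,"ax":0,"ay":0,"az":0},
    {"jaw":-0.1,"tx":0.26,"ty":-0.23,"tz":7.5,"ax":0,"ay":0,"az":0},
    {"jaw":-0.1,"tx":0.26,"ty":-0.23,"tz":8,"ax":0,"ay":0,"az":0},
    {"jaw":-0.1,"tx":0.26,"ty":-0.23,"tz":8,"ax":0,"ay":0,"az":0},
    {"jaw":-0.1,"tx":0.26,"ty":-0.23,"tz":8,"ax":0,"ay":0,"az":0},
    {"jaw":-0.1,"tx":0.26,"ty":-0.23,"tz":8,"ax":0,"ay":0,"az":0}
  ]
}}

```text
time_s: 3.65
eef_pos: [0.588, 0.0376, 0.0533]
ee_rot: [179.9, 45.0, 95.9]
contact_force: [-0.0, 0.6, -0.1]
grip_width: 0.454
grasp_force: 0.0
```

```bash
python3 - <<'E'
from h import *
st(); P=np.array([.5874,.0476,.0655]); t=rot(45).apply([0,0,1])
print(row(P+t*.0155,rot(45)))
E
```

```text
time_s 3.65
joints [ 21.9102  43.3097  93.8602 -47.5147  67.2262  44.9146]
eef_pos [0.588  0.0376 0.0533]
ee_rot [179.9206  44.9888  95.9091]
contact_force [-0.0274  0.5768 -0.0625]
torque [0.3488 0.1164 0.0144]
grip_width 0.45363504675314364
grasp_force 0.0
{'tx': -0.15, 'ty': 0.05, 'tz': -0.02, 'ax': 0.09, 'ay': -0.01, 'az': 0.01}
```

Request:
{"method": "step_arm", "body": {
  "increments": [
    {"jaw":-0.4,"tx":-0.15,"ty":0.05,"tz":0,"ax":0,"ay":0,"az":0},
    {"jaw":-0.55,"tx":-0.15,"ty":0.05,"tz":0,"ax":0,"ay":0,"az":0},
    {"jaw":-0.6,"tx":-0.15,"ty":0.05,"tz":0,"ax":0,"ay":0,"az":0},
    {"jaw":-0.63,"tx":-0.15,"ty":0.05,"tz":0,"ax":0,"ay":0,"az":0},
    {"jaw":-0.65,"tx":-0.15,"ty":0.05,"tz":0,"ax":0,"ay":0,"az":0},
    {"jaw":-0.65,"tx":-0.15,"ty":0.05,"tz":0,"ax":0,"ay":0,"az":0}
  ]
}}

```text
time_s: 4.4
eef_pos: [0.5894, 0.0363, 0.0542]
ee_rot: [179.9, 45.0, 95.9]
contact_force: [5.9, 0.6, -0.1]
grip_width: 0.173
grasp_force: 2.7
```

```bash
python3 - <<'E'
from h import *
st()
E
```

```text
time_s 4.4
joints [ 21.7633  43.2498  93.8033 -47.594   67.1935  44.7741]
eef_pos [0.5894 0.0363 0.0542]
ee_rot [179.8581  44.9858  95.8917]
contact_force [ 5.8798  0.6376 -0.1289]
torque [ 0.3141 -0.5915  0.6496]
grip_width 0.1732278332921072
grasp_force 2.7074774354696274
```

Request:
{"method": "step_arm", "body": {
  "increments": [
    {"jaw":-0.65,"tx":0,"ty":0.1,"tz":0,"ax":0,"ay":0,"az":0},
    {"jaw":-0.65,"tx":0,"ty":0.15,"tz":0,"ax":0,"ay":0,"az":0},
    {"jaw":-0.68,"tx":0,"ty":0.15,"tz":0,"ax":0,"ay":0,"az":0},
    {"jaw":-0.68,"tx":0,"ty":0.15,"tz":0,"ax":0,"ay":0,"az":0}
  ]
}}

```text
time_s: 4.9
eef_pos: [0.5899, 0.0363, 0.054]
ee_rot: [180.0, 45.0, 95.9]
contact_force: [3.7, 2.1, 1.7]
grip_width: 0.159
grasp_force: 8.0
```

```bash
python3 - <<'E'
from h import *
st()
E
```

```text
time_s 4.9
joints [ 21.7368  43.3146  93.6639 -47.5248  67.3033  44.6549]
eef_pos [0.5899 0.0363 0.054 ]
ee_rot [179.9719  44.9975  95.9242]
contact_force [3.6792 2.0667 1.7093]
torque [ 0.2981 -0.4332  0.321 ]
grip_width 0.159322931268796
grasp_force 7.993431240320206
```

```bash
cat >> h.py <<'E'
H=np.array([.6007,-.0807,.0695])
def arc(ths,phi0=45,r=(.1175,-.0155),base_th=0):
    # tool-frame increments of rotating about hinge from base_th
    ax=np.array([.9947,.1028,0]); p0=np.array([r[0]*F[0],r[0]*F[1],r[1]])
    b=rot(phi0+base_th); pb=R.from_rotvec(-np.radians(-base_th)*ax).apply(p0)
    for t in ths:
        p=R.from_rotvec(np.radians(t)*ax).apply(p0); q=b.inv().apply(p-pb)*100
        print(t,np.round(q,2),'ay',t-base_th)
E
python3 - <<'E'
from h import *
arc(range(0,40,4)); print(rot(135).apply([0,0,1]))
arc(range(36,112,6),base_th=36)
E
```

```text
0 [0. 0. 0.] ay 0
4 [-0.53 -0.   -0.64] ay 4
8 [-1.1  -0.   -1.24] ay 8
12 [-1.71 -0.   -1.8 ] ay 12
16 [-2.35  0.   -2.31] ay 16
20 [-3.03  0.   -2.78] ay 20
24 [-3.75  0.   -3.2 ] ay 24
28 [-4.49  0.   -3.57] ay 28
32 [-5.25  0.   -3.89] ay 32
36 [-6.04  0.   -4.15] ay 36
[-0.0726853   0.70336111 -0.70710678]
36 [0. 0. 0.] ay 0
42 [-0.81  0.   -0.94] ay 6
48 [-1.71  0.   -1.8 ] ay 12
54 [-2.69  0.   -2.55] ay 18
60 [-3.75  0.   -3.2 ] ay 24
66 [-4.87  0.   -3.74] ay 30
72 [-6.04  0.   -4.15] ay 36
78 [-7.24  0.   -4.44] ay 42
84 [-8.47  0.   -4.6 ] ay 48
90 [-9.71  0.   -4.64] ay 54
96 [-10.95   0.    -4.54] ay 60
102 [-12.17   0.    -4.31] ay 66
108 [-13.36   0.    -3.96] ay 72
```

Request:
{"method": "step_arm", "body": {
  "increments": [
    {"jaw":-0.72,"tx":0,"ty":0.1,"tz":0,"ax":0,"ay":0,"az":0},
    {"jaw":-0.75,"tx":0,"ty":0.1,"tz":0,"ax":0,"ay":0,"az":0},
    {"jaw":-0.75,"tx":-0.53,"ty":0.1,"tz":-0.64,"ax":0,"ay":4,"az":0},
    {"jaw":-0.75,"tx":-1.1,"ty":0.1,"tz":-1.24,"ax":0,"ay":8,"az":0},
    {"jaw":-0.75,"tx":-1.71,"ty":0.1,"tz":-1.8,"ax":0,"ay":12,"az":0},
    {"jaw":-0.75,"tx":-2.35,"ty":0.1,"tz":-2.31,"ax":0,"ay":16,"az":0},
    {"jaw":-0.75,"tx":-3.03,"ty":0.1,"tz":-2.78,"ax":0,"ay":20,"az":0},
    {"jaw":-0.75,"tx":-3.75,"ty":0.1,"tz":-3.2,"ax":0,"ay":24,"az":0},
    {"jaw":-0.75,"tx":-4.49,"ty":0.1,"tz":-3.57,"ax":0,"ay":28,"az":0},
    {"jaw":-0.75,"tx":-5.25,"ty":0.1,"tz":-3.89,"ax":0,"ay":32,"az":0},
    {"jaw":-0.75,"tx":-6.04,"ty":0.1,"tz":-4.15,"ax":0,"ay":36,"az":0},
    {"jaw":-0.75,"tx":-6.04,"ty":0.1,"tz":-4.15,"ax":0,"ay":36,"az":0}
  ]
}}

```text
time_s: 6.4
eef_pos: [0.5911, 0.0232, 0.1267]
ee_rot: [-180.0, 8.8, 95.8]
contact_force: [-1.5, 8.0, 6.8]
grip_width: 0.147
grasp_force: 59.9
```

```bash
python3 - <<'E'
from h import *
st(); s=readout.read_state(); d=np.array(s['eef_pos'])-H; print(d@F,d[2],np.hypot(d@F,d[2]),np.hypot(.1175,.0155))
E
```

```text
time_s 6.4
joints [  1.0762  26.4458  94.3918 -10.2557  58.8777   0.6164]
eef_pos [0.5911 0.0232 0.1267]
ee_rot [-179.9723    8.7942   95.7513]
contact_force [-1.5181  7.9644  6.7539]
torque [0.7641 0.1143 0.1066]
grip_width 0.1474585063714423
grasp_force 59.935603737831116
0.10433924041075945 0.05722969013654994 0.11900384246997985 0.11851793113280369
```

Request:
{"method": "step_arm", "body": {
  "increments": [
    {"jaw":-0.75,"tx":0.12,"ty":0,"tz":-0.09,"ax":0,"ay":0,"az":0},
    {"jaw":-0.75,"tx":-0.3,"ty":0,"tz":-0.6,"ax":0,"ay":3,"az":0},
    {"jaw":-0.75,"tx":-0.7,"ty":0,"tz":-1.04,"ax":0,"ay":6,"az":0},
    {"jaw":-0.75,"tx":-1.6,"ty":0,"tz":-1.9,"ax":0,"ay":12,"az":0},
    {"jaw":-0.75,"tx":-2.59,"ty":0,"tz":-2.66,"ax":0,"ay":18,"az":0},
    {"jaw":-0.75,"tx":-3.66,"ty":0,"tz":-3.32,"ax":0,"ay":24,"az":0},
    {"jaw":-0.75,"tx":-4.79,"ty":0,"tz":-3.87,"ax":0,"ay":30,"az":0},
    {"jaw":-0.75,"tx":-5.97,"ty":0,"tz":-4.28,"ax":0,"ay":36,"az":0},
    {"jaw":-0.75,"tx":-5.97,"ty":0,"tz":-4.28,"ax":0,"ay":36,"az":0}
  ]
}}

```text
time_s: 7.52
eef_pos: [0.5966, -0.03, 0.1781]
ee_rot: [-179.8, -27.3, 95.7]
contact_force: [-3.0, 0.8, 9.6]
grip_width: 0.145
grasp_force: 61.5
```

```bash
python3 - <<'E'
from h import *
st(); s=readout.read_state(); d=np.array(s['eef_pos'])-H; print(d@F,d[2],np.hypot(d@F,d[2]),np.degrees(np.arctan2(d[2],d@F))+7.5)
arc(range(72,114,6),base_th=72)
E
```

```text
time_s 7.525
joints [-24.1369  29.4712  86.2428  23.7455  79.7595 -37.3839]
eef_pos [ 0.5966 -0.03    0.1781]
ee_rot [-179.8395  -27.2898   95.7149]
contact_force [-3.0308  0.8174  9.6301]
torque [0.2801 0.3481 0.2444]
grip_width 0.14473211861511764
grasp_force 61.510430574417114
0.05087321483452932 0.10859039152927549 0.11991645892070663 72.39750845006847
72 [0. 0. 0.] ay 0
78 [-0.81  0.   -0.94] ay 6
84 [-1.71  0.   -1.8 ] ay 12
90 [-2.69  0.   -2.55] ay 18
96 [-3.75  0.   -3.2 ] ay 24
102 [-4.87  0.   -3.74] ay 30
108 [-6.04  0.   -4.15] ay 36
```

Request:
{"method": "step_arm", "body": {
  "increments": [
    {"jaw":-0.75,"tx":0.14,"ty":-0.1,"tz":-0.1,"ax":0,"ay":0,"az":0},
    {"jaw":-0.75,"tx":-0.68,"ty":-0.1,"tz":-1.05,"ax":0,"ay":6,"az":0},
    {"jaw":-0.75,"tx":-1.58,"ty":-0.1,"tz":-1.92,"ax":0,"ay":12,"az":0},
    {"jaw":-0.75,"tx":-2.57,"ty":-0.1,"tz":-2.68,"ax":0,"ay":18,"az":0},
    {"jaw":-0.75,"tx":-3.64,"ty":-0.1,"tz":-3.35,"ax":0,"ay":24,"az":0},
    {"jaw":-0.75,"tx":-4.78,"ty":-0.1,"tz":-3.9,"ax":0,"ay":30,"az":0},
    {"jaw":-0.75,"tx":-5.96,"ty":-0.1,"tz":-4.3,"ax":0,"ay":36,"az":0},
    {"jaw":-0.75,"tx":-5.96,"ty":-0.1,"tz":-4.3,"ax":0,"ay":36,"az":0}
  ]
}}

```text
time_s: 8.52
eef_pos: [0.6038, -0.1026, 0.188]
ee_rot: [-179.8, -63.3, 95.6]
contact_force: [0.1, -1.9, 3.6]
grip_width: 0.149
grasp_force: 63.5
```

```bash
python3 - <<'E'
from h import *
st(); s=readout.read_state(); d=np.array(s['eef_pos'])-H; print(d@F,d[2],np.hypot(d@F,d[2]),np.degrees(np.arctan2(d[2],d@F))+7.5)
E
```

```text
time_s 8.525
joints [-39.3434  48.0477  72.9691  41.4896 108.1625 -50.4462]
eef_pos [ 0.6038 -0.1026  0.188 ]
ee_rot [-179.8136  -63.2971   95.6487]
contact_force [ 0.1408 -1.8629  3.5566]
torque [-0.1294  0.0269  0.1661]
grip_width 0.1488206919642896
grasp_force 63.49218964576721
-0.02206263885689142 0.11846399270679273 0.12050094440030193 108.04985406032138
```

Request:
{"method": "step_arm", "body": {
  "increments": [
    {"jaw":-0.4,"tx":0,"ty":0,"tz":0,"ax":0,"ay":0,"az":0},
    {"jaw":-0.2,"tx":0,"ty":0,"tz":0,"ax":0,"ay":0,"az":0},
    {"jaw":-0.1,"tx":0,"ty":0,"tz":0,"ax":0,"ay":0,"az":0},
    {"jaw":-0.1,"tx":0,"ty":0,"tz":0,"ax":0,"ay":0,"az":0},
    {"jaw":-0.1,"tx":1.8,"ty":0,"tz":-2,"ax":0,"ay":0,"az":0},
    {"jaw":-0.1,"tx":3.6,"ty":0,"tz":-4,"ax":0,"ay":0,"az":0},
    {"jaw":-0.1,"tx":7,"ty":0,"tz":-6,"ax":0,"ay":-5,"az":0},
    {"jaw":-0.1,"tx":10.7,"ty":0,"tz":-7.4,"ax":0,"ay":-15,"az":0},
    {"jaw":-0.1,"tx":10.7,"ty":0,"tz":-7.4,"ax":0,"ay":-25,"az":0},
    {"jaw":-0.1,"tx":10.7,"ty":0,"tz":-7.4,"ax":0,"ay":-35,"az":0},
    {"jaw":-0.1,"tx":10.7,"ty":0,"tz":-7.4,"ax":0,"ay":-45,"az":0},
    {"jaw":-0.1,"tx":10.7,"ty":0,"tz":-7.4,"ax":0,"ay":-55,"az":0},
    {"jaw":-0.1,"tx":10.7,"ty":0,"tz":-7.4,"ax":0,"ay":-63.3,"az":0},
    {"jaw":-0.1,"tx":10.7,"ty":0,"tz":-7.4,"ax":0,"ay":-63.3,"az":0}
  ]
}}

```text
time_s: 10.28
eef_pos: [0.6053, -0.1156, 0.3189]
ee_rot: [179.9, 0.3, 96.2]
contact_force: [0.0, 0.0, -0.7]
grip_width: 0.449
grasp_force: 0.0
```

```bash
python3 - <<'E'
from h import *
st()
# rough fin spot, high: mouth + f*.041
U=H-F*.0325; fin=U+F*(.0575+.041); print(fin,row([fin[0],.25,.30],rot(90)))
a,d=cap('scene'); b,dt=cap('top')
cv2.imwrite('pics/s2.png',np.hstack([cv2.resize(a[170:330,260:440,::-1],(400,356)),cv2.resize(b[150:260,280:430,::-1],(400,293)).copy().__class__((356,400,3),np.uint8)*0+np.vstack([cv2.resize(b[150:260,280:430,::-1],(400,293)),np.zeros((63,400,3),np.uint8)])]))
E
```

```text
time_s 10.275
joints [-17.0701  18.2435  77.5307  -0.2629  84.0462 -23.2277]
eef_pos [ 0.6053 -0.1156  0.3189]
ee_rot [179.9383   0.3111  96.1843]
contact_force [ 0.0457  0.0317 -0.684 ]
torque [-0.002   0.0144 -0.0692]
grip_width 0.44946268169294973
grasp_force 0.0
[ 0.5939 -0.015   0.0695] {'tx': 36.48, 'ty': 2.8, 'tz': 1.7, 'ax': 0.06, 'ay': 0.31, 'az': 0.28}
```

View pics/s2.png

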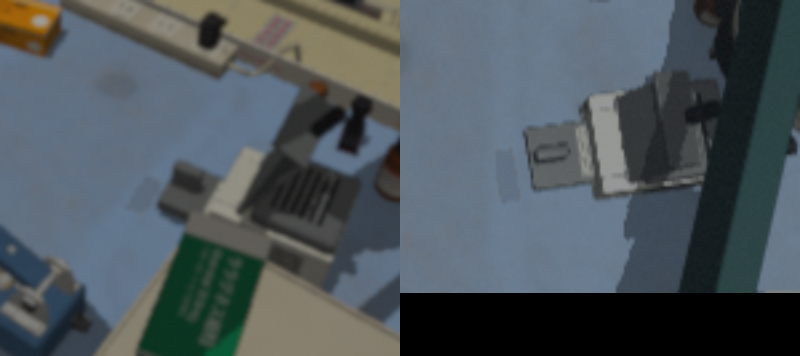

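The cover stands open on its own, leaning back over the housing. The slide's front and fin are visible, with the fin at about (550,153) in the right half of the picture.

```bash
python3 - <<'E'
from h import *
np.set_printoptions(precision=4,suppress=True)
U=H-F*.0325; L=np.array([.9947,.1028,0])
for n in('top','scene'):
    W=cloud(n,np.load(f'/tmp/{n}.npz')['d']).reshape(-1,3); d=W-U; f=d@F; l=d@L; z=W[:,2]
    k=(f>.062)&(f<.13)&(abs(l)<.045)
    a=k&(z>.05)&(z<.075); b=k&(z>.02)&(z<.036)
    print(n,a.sum(),'fin f',np.percentile(f[a],[3,97]),'l',np.percentile(l[a],[3,50,97]),'z',np.percentile(z[a],[50,95]))
    print('  plate f',np.percentile(f[b],[1,99]),'l',np.percentile(l[b],[1,99]),'z',np.median(z[b]))
    c=(z>.06)&(z<.072)&(f>.036)&(f<.06)&(abs(l)<.06); print('  front top f max',np.percentile(f[c],98),'l',np.percentile(l[c],[1,99]),np.median(z[c]))
    for nm,lo,hi in (('front half',.085,.12),('rear half',.062,.085)):
        q=b&(f>lo)&(f<hi); print(nm,np.percentile(l[q],[2,98]))
E
```

```text
top 59 fin f [0.0847 0.1115] l [-0.0075 -0.0022  0.0031] z [0.056  0.0604]
  plate f [0.0628 0.1153] l [-0.0306  0.0271] z 0.026411368820172143
  front top f max 0.059274412793631756 l [-0.0452  0.0434] 0.06559638573334814
front half [-0.0303  0.0265]
rear half [-0.0298  0.0263]
scene 82 fin f [0.0815 0.1092] l [-0.0055 -0.0017  0.0061] z [0.057  0.0596]
  plate f [0.0645 0.1126] l [-0.0284  0.0292] z 0.02847706461025723
  front top f max 0.05703125221788031 l [-0.0432  0.045 ] 0.06728007840954797
front half [-0.0283 -0.0018]
rear half [-0.0263  0.0289]
```

```bash
python3 - <<'E'
from h import *
print(row([.594,-.0168,.30],rot(90)),row([.594,-.0168,.0335],rot(90)))
E
```

```text
{'tx': 10.18, 'ty': -0.09, 'tz': 1.75, 'ax': -0.02, 'ay': 0.2, 'az': 0.1} {'tx': 10.27, 'ty': -0.08, 'tz': 28.4, 'ax': -0.02, 'ay': 0.2, 'az': 0.1}
```

Request:
{"method": "step_arm", "body": {
  "increments": [
    {"jaw":-0.1,"tx":5,"ty":-0.1,"tz":0.5,"ax":0,"ay":0,"az":0},
    {"jaw":-0.1,"tx":10.2,"ty":-0.1,"tz":2,"ax":0,"ay":0,"az":0},
    {"jaw":-0.1,"tx":10.2,"ty":-0.1,"tz":6,"ax":0,"ay":0,"az":0},
    {"jaw":-0.1,"tx":10.2,"ty":-0.1,"tz":11,"ax":0,"ay":0,"az":0},
    {"jaw":-0.1,"tx":10.2,"ty":-0.1,"tz":16,"ax":0,"ay":0,"az":0},
    {"jaw":-0.1,"tx":10.2,"ty":-0.1,"tz":20,"ax":0,"ay":0,"az":0},
    {"jaw":-0.1,"tx":10.2,"ty":-0.1,"tz":23.7,"ax":0,"ay":0,"az":0},
    {"jaw":-0.1,"tx":10.2,"ty":-0.1,"tz":23.7,"ax":0,"ay":0,"az":0},
    {"jaw":-0.1,"tx":10.2,"ty":-0.1,"tz":23.7,"ax":0,"ay":0,"az":0},
    {"jaw":-0.1,"tx":10.2,"ty":-0.1,"tz":23.7,"ax":0,"ay":0,"az":0}
  ]
}}

```text
time_s: 11.62
eef_pos: [0.5959, -0.0191, 0.082]
ee_rot: [179.8, 0.3, 95.9]
contact_force: [0.3, -0.5, -0.3]
grip_width: 0.451
grasp_force: 0.0
```

```bash
python3 - <<'E'
from h import *
st();print(row([.594,-.0168,.0335],rot(90)))
E
```

```text
time_s 11.625
joints [ -8.294   29.6702  95.7539  -0.348   54.3299 -13.9784]
eef_pos [ 0.5959 -0.0191  0.082 ]
ee_rot [179.8303   0.3345  95.8862]
contact_force [ 0.2937 -0.482  -0.345 ]
torque [-0.0166  0.0222  0.0156]
grip_width 0.4505202902615946
grasp_force 0.0
{'tx': 0.28, 'ty': -0.18, 'tz': 4.85, 'ax': 0.17, 'ay': 0.33, 'az': -0.01}
```

Request:
{"method": "step_arm", "body": {
  "increments": [
    {"jaw":-0.1,"tx":0.28,"ty":-0.18,"tz":1,"ax":0.2,"ay":0.3,"az":0},
    {"jaw":-0.1,"tx":0.28,"ty":-0.18,"tz":2.5,"ax":0.2,"ay":0.3,"az":0},
    {"jaw":-0.1,"tx":0.28,"ty":-0.18,"tz":4,"ax":0.2,"ay":0.3,"az":0},
    {"jaw":-0.2,"tx":0.28,"ty":-0.18,"tz":4.8,"ax":0.2,"ay":0.3,"az":0},
    {"jaw":-0.4,"tx":0.28,"ty":-0.18,"tz":4.8,"ax":0.2,"ay":0.3,"az":0},
    {"jaw":-0.5,"tx":0.28,"ty":-0.18,"tz":4.8,"ax":0.2,"ay":0.3,"az":0},
    {"jaw":-0.55,"tx":0.28,"ty":-0.18,"tz":4.8,"ax":0.2,"ay":0.3,"az":0},
    {"jaw":-0.6,"tx":0.28,"ty":-0.18,"tz":4.8,"ax":0.2,"ay":0.3,"az":0},
    {"jaw":-0.6,"tx":0.28,"ty":-0.18,"tz":4.8,"ax":0.2,"ay":0.3,"az":0}
  ]
}}

```text
time_s: 12.75
eef_pos: [0.5925, -0.0162, 0.0326]
ee_rot: [-179.8, 0.0, 95.9]
contact_force: [-0.5, 1.0, -0.9]
grip_width: 0.203
grasp_force: 0.0
```

```bash
python3 - <<'E'
from h import *
st();print(row([.594,-.0168,.0335],rot(90)))
E
```

```text
time_s 12.75
joints [ -8.2038  33.5765  97.7039  -0.0712  48.8853 -14.0873]
eef_pos [ 0.5925 -0.0162  0.0326]
ee_rot [-179.8262    0.0115   95.9305]
contact_force [-0.5433  0.973  -0.8649]
torque [-0.0158  0.0073 -0.0512]
grip_width 0.20328372501547615
grasp_force 0.0
{'tx': -0.08, 'ty': 0.15, 'tz': -0.09, 'ax': -0.17, 'ay': 0.01, 'az': 0.03}
```

Request:
{"method": "step_arm", "body": {
  "increments": [
    {"jaw":-0.64,"tx":0,"ty":0.1,"tz":-0.05,"ax":-0.1,"ay":0,"az":0},
    {"jaw":-0.67,"tx":0,"ty":0.1,"tz":-0.05,"ax":-0.1,"ay":0,"az":0},
    {"jaw":-0.67,"tx":0,"ty":0.1,"tz":-0.05,"ax":-0.1,"ay":0,"az":0},
    {"jaw":-0.69,"tx":0,"ty":0.1,"tz":-0.05,"ax":-0.1,"ay":0,"az":0},
    {"jaw":-0.69,"tx":0,"ty":0.1,"tz":-0.05,"ax":-0.1,"ay":0,"az":0}
  ]
}}

```text
time_s: 13.38
eef_pos: [0.5932, -0.016, 0.0327]
ee_rot: [-179.9, 0.0, 95.9]
contact_force: [0.2, 0.0, -0.9]
grip_width: 0.154
grasp_force: 0.0
```

```bash
python3 - <<'E'
from h import *
st()
E
```

```text
time_s 13.375
joints [ -8.1939  33.5841  97.6501  -0.0407  48.8718 -14.1009]
eef_pos [ 0.5932 -0.016   0.0327]
ee_rot [-179.8898    0.0039   95.9338]
contact_force [ 0.1846  0.0413 -0.9056]
torque [-0.0314 -0.0362  0.006 ]
grip_width 0.1543400508988793
grasp_force 0.0
```

Request:
{"method": "step_arm", "body": {
  "increments": [
    {"jaw":-0.71,"tx":0,"ty":0,"tz":0,"ax":0,"ay":0,"az":0},
    {"jaw":-0.71,"tx":0,"ty":0,"tz":0,"ax":0,"ay":0,"az":0},
    {"jaw":-0.72,"tx":0,"ty":0,"tz":0,"ax":0,"ay":0,"az":0},
    {"jaw":-0.72,"tx":0,"ty":0,"tz":0,"ax":0,"ay":0,"az":0}
  ]
}}

```text
time_s: 13.88
eef_pos: [0.5934, -0.016, 0.0328]
ee_rot: [-179.9, 0.0, 95.9]
contact_force: [0.9, 0.1, -1.3]
grip_width: 0.139
grasp_force: 4.5
```

```bash
python3 - <<'E'
from h import *
st()
E
```

```text
time_s 13.875
joints [ -8.194   33.5818  97.6406  -0.0414  48.8603 -14.1019]
eef_pos [ 0.5934 -0.016   0.0328]
ee_rot [-179.9122    0.0101   95.9352]
contact_force [ 0.8888  0.1393 -1.265 ]
torque [ 0.0958 -0.1449  0.0497]
grip_width 0.1391460249452456
grasp_force 4.464961811900139
```

Request:
{"method": "step_arm", "body": {
  "increments": [
    {"jaw":-0.73,"tx":0,"ty":0.03,"tz":0,"ax":0,"ay":0,"az":0},
    {"jaw":-0.75,"tx":0,"ty":0.03,"tz":0,"ax":0,"ay":0,"az":0},
    {"jaw":-0.78,"tx":0,"ty":0.03,"tz":0,"ax":0,"ay":0,"az":0},
    {"jaw":-0.78,"tx":0,"ty":0.03,"tz":0,"ax":0,"ay":0,"az":0}
  ]
}}

```text
time_s: 14.38
eef_pos: [0.5936, -0.016, 0.0329]
ee_rot: [-179.9, 0.0, 95.9]
contact_force: [-0.2, 0.2, 2.7]
grip_width: 0.131
grasp_force: 58.4
```

```bash
python3 - <<'E'
from h import *
st()
E
```

```text
time_s 14.375
joints [ -8.1878  33.5849  97.6086  -0.0403  48.9035 -14.0914]
eef_pos [ 0.5936 -0.016   0.0329]
ee_rot [-179.8985    0.0058   95.9301]
contact_force [-0.181   0.2489  2.6929]
torque [-0.0438  0.0302  0.0066]
grip_width 0.13066010262710853
grasp_force 58.444817662239075
```

Request:
{"method": "step_arm", "body": {
  "increments": [
    {"jaw":-0.78,"tx":0.4,"ty":0,"tz":-0.04,"ax":0,"ay":0,"az":0},
    {"jaw":-0.78,"tx":1.0,"ty":0,"tz":-0.04,"ax":0,"ay":0,"az":0},
    {"jaw":-0.78,"tx":1.6,"ty":0,"tz":-0.04,"ax":0,"ay":0,"az":0},
    {"jaw":-0.78,"tx":2.2,"ty":0,"tz":-0.04,"ax":0,"ay":0,"az":0}
  ]
}}

```text
time_s: 14.88
eef_pos: [0.591, 0.0065, 0.033]
ee_rot: [-179.9, -0.0, 95.9]
contact_force: [1.7, 0.3, -1.9]
grip_width: 0.129
grasp_force: 58.4
```

```bash
python3 - <<'E'
from h import *
st()
E
```

```text
time_s 14.875
joints [ -6.0508  33.4296  97.9438  -0.0331  48.7518 -11.97  ]
eef_pos [0.591  0.0065 0.033 ]
ee_rot [-179.8724   -0.0016   95.941 ]
contact_force [ 1.6628  0.2999 -1.9122]
torque [-0.0612 -0.0492  0.0095]
grip_width 0.1287269365004546
grasp_force 58.35854709148407
```

Request:
{"method": "step_arm", "body": {
  "increments": [
    {"jaw":-0.78,"tx":0.6,"ty":0.03,"tz":0,"ax":0,"ay":0,"az":0},
    {"jaw":-0.78,"tx":1.3,"ty":0.03,"tz":0,"ax":0,"ay":0,"az":0},
    {"jaw":-0.78,"tx":2.0,"ty":0.04,"tz":0,"ax":0,"ay":0,"az":0},
    {"jaw":-0.78,"tx":2.7,"ty":0.04,"tz":0,"ax":0,"ay":0,"az":0},
    {"jaw":-0.78,"tx":3.4,"ty":0.04,"tz":0,"ax":0,"ay":0,"az":0}
  ]
}}

```text
time_s: 15.5
eef_pos: [0.5881, 0.0403, 0.0331]
ee_rot: [-179.9, 0.0, 95.9]
contact_force: [0.9, -0.3, -2.6]
grip_width: 0.128
grasp_force: 58.3
```

```bash
python3 - <<'E'
from h import *
st()
E
```

```text
time_s 15.5
joints [-2.7847 33.3215 98.1725 -0.0244 48.6145 -8.699 ]
eef_pos [0.5881 0.0403 0.0331]
ee_rot [-179.89      0.0017   95.9305]
contact_force [ 0.9181 -0.3175 -2.6437]
torque [-0.0072 -0.0131 -0.014 ]
grip_width 0.1284487952382887
grasp_force 58.341341614723206
```

Request:
{"method": "step_arm", "body": {
  "increments": [
    {"jaw":-0.78,"tx":0.6,"ty":0.02,"tz":0,"ax":0,"ay":0,"az":0},
    {"jaw":-0.78,"tx":1.3,"ty":0.02,"tz":0,"ax":0,"ay":0,"az":0},
    {"jaw":-0.78,"tx":2.0,"ty":0.02,"tz":0,"ax":0,"ay":0,"az":0},
    {"jaw":-0.78,"tx":2.7,"ty":0.02,"tz":0,"ax":0,"ay":0,"az":0},
    {"jaw":-0.78,"tx":3.4,"ty":0.02,"tz":0,"ax":0,"ay":0,"az":0},
    {"jaw":-0.78,"tx":4.1,"ty":0.02,"tz":0,"ax":0,"ay":0,"az":0},
    {"jaw":-0.78,"tx":4.8,"ty":0.02,"tz":0,"ax":0,"ay":0,"az":0},
    {"jaw":-0.78,"tx":5.5,"ty":0.02,"tz":0,"ax":0,"ay":0,"az":0},
    {"jaw":-0.78,"tx":6.2,"ty":0.02,"tz":0,"ax":0,"ay":0,"az":0},
    {"jaw":-0.78,"tx":6.2,"ty":0.02,"tz":0,"ax":0,"ay":0,"az":0}
  ]
}}

```text
time_s: 16.75
eef_pos: [0.5819, 0.102, 0.0331]
ee_rot: [-179.9, 0.0, 96.0]
contact_force: [0.2, -0.6, -2.9]
grip_width: 0.128
grasp_force: 58.4
```

```bash
python3 - <<'E'
from h import *
st()
a,d=cap('scene'); b,_=cap('top')
cv2.imwrite('pics/s3.png',np.vstack([cv2.resize(a[130:330,180:440,::-1],(780,600))]))
E
```

```text
time_s 16.75
joints [ 3.2491 33.3937 98.0015 -0.0108 48.7117 -2.717 ]
eef_pos [0.5819 0.102  0.0331]
ee_rot [-179.8929    0.0031   95.9733]
contact_force [ 0.174  -0.5921 -2.8847]
torque [ 0.0904 -0.0297  0.0158]
grip_width 0.12770540889650492
grasp_force 58.37905168533325
```

View pics/s3.png

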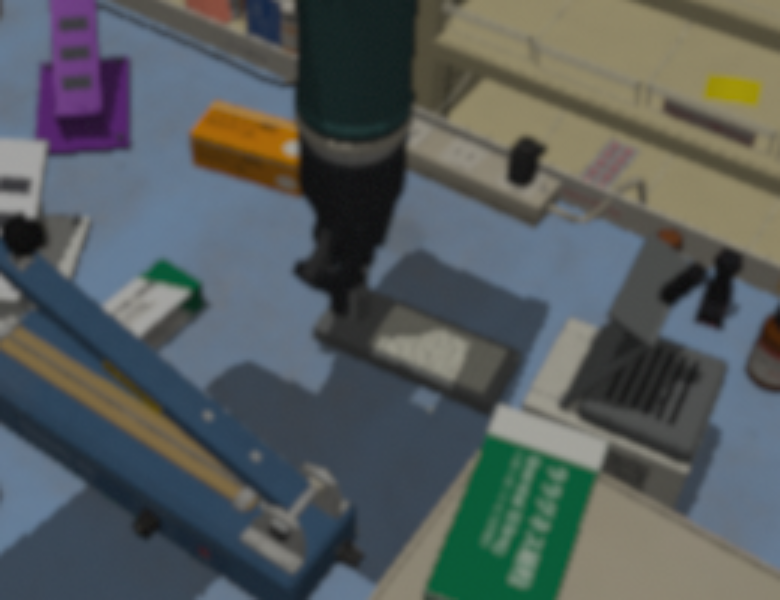

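The slide is clear of the mouth, level in the grip (fin at (345,300), foot at (500,385)). The cover is still open and the collector has not moved. I'll shift it slightly further and lay it down.

Request:
{"method": "step_arm", "body": {
  "increments": [
    {"jaw":-0.78,"tx":1,"ty":0,"tz":0,"ax":0,"ay":0,"az":0},
    {"jaw":-0.78,"tx":2,"ty":0,"tz":0,"ax":0,"ay":0,"az":0},
    {"jaw":-0.78,"tx":3,"ty":0,"tz":0,"ax":0,"ay":0,"az":0},
    {"jaw":-0.78,"tx":3,"ty":0,"tz":0.4,"ax":0,"ay":0,"az":0},
    {"jaw":-0.78,"tx":3,"ty":0,"tz":0.8,"ax":0,"ay":0,"az":0},
    {"jaw":-0.78,"tx":3,"ty":0,"tz":1.1,"ax":0,"ay":0,"az":0},
    {"jaw":-0.78,"tx":3,"ty":0,"tz":1.2,"ax":0,"ay":0,"az":0},
    {"jaw":-0.78,"tx":3,"ty":0,"tz":1.2,"ax":0,"ay":0,"az":0}
  ]
}}

```text
time_s: 17.85
eef_pos: [0.5789, 0.131, 0.0211]
ee_rot: [-179.9, 0.0, 95.9]
contact_force: [-0.3, -0.8, -1.2]
grip_width: 0.129
grasp_force: 58.4
```

```bash
python3 - <<'E'
from h import *
st()
E
```

```text
time_s 17.85
joints [ 6.0945 34.5634 97.9912 -0.0111 47.5523  0.1891]
eef_pos [0.5789 0.131  0.0211]
ee_rot [-179.8931    0.0086   95.913 ]
contact_force [-0.284  -0.7975 -1.1528]
torque [ 0.0134  0.0264 -0.0107]
grip_width 0.1287358776230318
grasp_force 58.443644642829895
```

Request:
{"method": "step_arm", "body": {
  "increments": [
    {"jaw":-0.78,"tx":0,"ty":0,"tz":0.05,"ax":0,"ay":0,"az":0},
    {"jaw":-0.6,"tx":0,"ty":0,"tz":0.05,"ax":0,"ay":0,"az":0},
    {"jaw":-0.3,"tx":0,"ty":0,"tz":0.05,"ax":0,"ay":0,"az":0},
    {"jaw":0,"tx":0,"ty":0,"tz":0,"ax":0,"ay":0,"az":0},
    {"jaw":0.4,"tx":0,"ty":0,"tz":-2,"ax":0,"ay":0,"az":0},
    {"jaw":1,"tx":0,"ty":0,"tz":-6,"ax":0,"ay":0,"az":0},
    {"jaw":1,"tx":-3,"ty":0,"tz":-10,"ax":0,"ay":0,"az":0},
    {"jaw":1,"tx":-5,"ty":0,"tz":-14,"ax":0,"ay":0,"az":0},
    {"jaw":1,"tx":-5,"ty":0,"tz":-14,"ax":0,"ay":0,"az":0},
    {"jaw":1,"tx":-5,"ty":0,"tz":-14,"ax":0,"ay":0,"az":0}
  ]
}}

```text
time_s: 19.1
eef_pos: [0.5838, 0.0817, 0.1607]
ee_rot: [-179.9, -0.0, 95.9]
contact_force: [-0.3, -0.0, -0.5]
grip_width: 0.997
grasp_force: 0.0
```

```bash
python3 - <<'E'
from h import *
st(); np.set_printoptions(precision=4,suppress=True)
_,ds=cap('scene'); _,dt=cap('top')
for n,d in(('scene',ds),('top',dt)):
    W=cloud(n,d).reshape(-1,3); z=W[:,2]
    k=(abs(W[:,0]-.585)<.07)&(W[:,1]>-.03)&(W[:,1]<.18)&(z>.010)&(z<.055)
    r=cv2.minAreaRect((W[k][:,:2]*1000).astype(np.float32)); print(n,k.sum(),r)
    a=k&(z>.035); print(' fin',W[a].mean(0),a.sum(), 'plate z',np.median(z[k&(z<.025)]))
E
```

```text
time_s 19.1
joints [ 1.2534 23.8188 92.3807  0.0014 63.9359 -4.6585]
eef_pos [0.5838 0.0817 0.1607]
ee_rot [-179.8651   -0.0122   95.9113]
contact_force [-0.3304 -0.0337 -0.4738]
torque [ 0.0496 -0.0423  0.0019]
grip_width 0.9971366140127279
grasp_force 0.0
scene 1345 ((586.260986328125, 71.99234008789062), (61.9776725769043, 150.26272583007812), 4.912874221801758)
 fin [0.5784 0.1273 0.043 ] 82 plate z 0.01661347152830628
top 550 ((582.7091674804688, 73.86996459960938), (56.16390609741211, 150.058349609375), 5.435431957244873)
 fin [nan nan nan] 0 plate z 0.015071161614955697<stdin>:8: RuntimeWarning: Mean of empty slice.
  ret = um.true_divide(
```

```bash
python3 - <<'E'
from h import *
b=np.load('/tmp/top.npz')['p']; a=np.load('/tmp/scene.npz')['p']
cr=cv2.resize(b[222:302,148:218,::-1],(525,600),interpolation=cv2.INTER_CUBIC); cr=cv2.convertScaleAbs(cr,alpha=1.7)
cv2.imwrite('pics/st.png',cr)
print(row([.5845,.0768,.05],rot(90)),row([.5845,.0768,.0],rot(90)))
E
```

```text
{'tx': -0.54, 'ty': 0.15, 'tz': 10.97, 'ax': -0.26, 'ay': -0.02, 'az': 0.05} {'tx': -0.54, 'ty': 0.17, 'tz': 15.97, 'ax': -0.26, 'ay': -0.02, 'az': 0.05}
```

View pics/st.png

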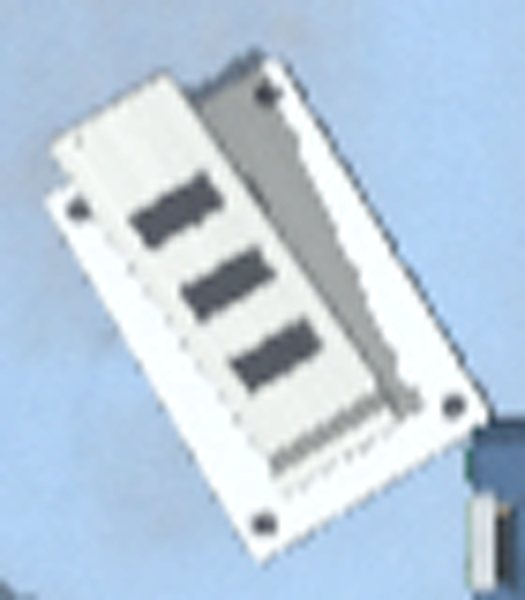

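The enlarged crop shows the stand's base screws at (265,95), (78,208), (453,405) and (263,525), the bar's high-end corners at (52,145) and (168,70), and the ledge strip from about (272,470) to (383,400).

```bash
python3 - <<'E'
from h import *
np.set_printoptions(precision=4,suppress=True)
c=vision.camera_params('top'); Rc=R.from_euler('xyz',c['rotation'],degrees=True); C=np.array(c['position'])
def ray(x,y,z):
    u=148+(x+.5)/7.5-.5; v=222+(y+.5)/7.5-.5
    d=Rc.apply([(u-c['cx'])/c['fx'],(v-c['cy'])/c['fy'],1]); return (C+d*(z-C[2])/d[2])
S=[ray(*p,.008) for p in((265,95),(78,208),(453,405),(263,525))]
cen=np.mean(S,0); lo=(S[2]+S[3])/2; hi=(S[0]+S[1])/2
yaw=np.degrees(np.arctan2(*(hi-lo)[1::-1])); w=np.degrees(np.arctan2(*(S[1]-S[0])[1::-1]))
print('centre',cen,'yaw',yaw,'cross',w-90,[np.linalg.norm(S[i]-S[j]) for i,j in((0,1),(2,3),(0,2),(1,3))])
t=[ray(52,145,.095),ray(168,70,.095)]; m=np.mean(t,0); print('bar top mid',m,np.linalg.norm(t[0]-t[1]))
u=np.array([np.cos(np.radians(yaw)),np.sin(np.radians(yaw)),0]); v=np.array([-u[1],u[0],0])
print('bar top in stand',(m-cen)@u,(m-cen)@v,'expect',-.045+.1126)
for p in((383,400),(272,470)): print('ledge',(ray(*p,.03)-cen)@u,(ray(*p,.03)-cen)@v)
print('seat',cen-.045*u)
E
```

```text
centre [0.4696 0.3622 0.008 ] yaw 30.305159396884164 cross 29.989180484780633 [np.float64(0.07105751443338057), np.float64(0.07228173507710674), np.float64(0.11984599114521931), np.float64(0.12079125755649814)]
bar top mid [0.529 0.395 0.095] 0.04205690025176331
bar top in stand 0.06782499407079343 -0.00169022386318164 expect 0.06760000000000001
ledge -0.048239239903218725 -0.020059678303932005
ledge -0.04856209397378284 0.021495942586190947
seat [0.4307 0.3395 0.008 ]
```

Request:
{"method": "step_arm", "body": {
  "increments": [
    {"jaw":1,"tx":-0.5,"ty":0.15,"tz":4,"ax":-0.2,"ay":0,"az":0},
    {"jaw":1,"tx":-0.5,"ty":0.15,"tz":8,"ax":-0.2,"ay":0,"az":0},
    {"jaw":1,"tx":-0.5,"ty":0.15,"tz":11,"ax":-0.2,"ay":0,"az":0},
    {"jaw":1,"tx":-0.5,"ty":0.15,"tz":13.5,"ax":-0.2,"ay":0,"az":0},
    {"jaw":1,"tx":-0.5,"ty":0.15,"tz":15.3,"ax":-0.2,"ay":0,"az":0},
    {"jaw":1,"tx":-0.5,"ty":0.15,"tz":15.9,"ax":-0.2,"ay":0,"az":0},
    {"jaw":1,"tx":-0.5,"ty":0.15,"tz":15.9,"ax":-0.2,"ay":0,"az":0},
    {"jaw":1,"tx":-0.5,"ty":0.15,"tz":15.9,"ax":-0.2,"ay":0,"az":0}
  ]
}}

```text
time_s: 20.2
eef_pos: [0.5868, 0.0768, 0.003]
ee_rot: [179.8, 0.0, 95.9]
contact_force: [-0.7, -0.3, -0.7]
grip_width: 0.999
grasp_force: 0.0
```

```bash
python3 - <<'E'
from h import *
st();print(row([.5845,.0768,.0],rot(90)))
E
```

```text
time_s 20.2
joints [ 0.7637 35.9395 98.9704  0.0048 44.9002 -5.1749]
eef_pos [0.5868 0.0768 0.003 ]
ee_rot [179.8106   0.0137  95.9351]
contact_force [-0.7218 -0.3341 -0.7047]
torque [-0.0169  0.0092 -0.0143]
grip_width 0.9993705501613236
grasp_force 0.0
{'tx': 0.03, 'ty': -0.23, 'tz': 0.3, 'ax': 0.19, 'ay': 0.01, 'az': 0.04}
```

Request:
{"method": "step_arm", "body": {
  "increments": [
    {"jaw":1,"tx":0,"ty":-0.22,"tz":0.25,"ax":0.2,"ay":0,"az":0},
    {"jaw":0.7,"tx":0,"ty":-0.22,"tz":0.25,"ax":0.2,"ay":0,"az":0},
    {"jaw":0.5,"tx":0,"ty":-0.22,"tz":0.25,"ax":0.2,"ay":0,"az":0},
    {"jaw":0.4,"tx":0,"ty":-0.22,"tz":0.25,"ax":0.2,"ay":0,"az":0},
    {"jaw":0.36,"tx":0,"ty":-0.22,"tz":0.25,"ax":0.2,"ay":0,"az":0},
    {"jaw":0.32,"tx":0,"ty":-0.22,"tz":0.25,"ax":0.2,"ay":0,"az":0},
    {"jaw":0.28,"tx":0,"ty":-0.22,"tz":0.25,"ax":0.2,"ay":0,"az":0},
    {"jaw":0.25,"tx":0,"ty":-0.22,"tz":0.25,"ax":0.2,"ay":0,"az":0},
    {"jaw":0.25,"tx":0,"ty":-0.22,"tz":0.25,"ax":0.2,"ay":0,"az":0}
  ]
}}

```text
time_s: 21.32
eef_pos: [0.5844, 0.0765, 0.0003]
ee_rot: [-180.0, 0.0, 95.9]
contact_force: [-0.1, 0.4, 6.4]
grip_width: 0.66
grasp_force: 63.0
```

```bash
python3 - <<'E'
from h import *
st()
E
```

```text
time_s 21.325
joints [ 0.7534 36.1245 99.1632 -0.0223 44.746  -5.1644]
eef_pos [0.5844 0.0765 0.0003]
ee_rot [-179.965     0.0126   95.9337]
contact_force [-0.0843  0.3699  6.4119]
torque [0.0317 0.1035 0.0636]
grip_width 0.6602671203470315
grasp_force 63.03234100341797
```

```bash
cat >> h.py <<'E'
yS=np.radians(30.2); uS=np.array([np.cos(yS),np.sin(yS),0]); e=uS*np.cos(np.pi/6)+[0,0,.5]; n=-uS*.5+[0,0,np.cos(np.pi/6)]
S=np.array([.4307,.3395,.030]); Q=rot(120,30.2)
E
python3 - <<'E'
from h import *
print(Q.apply([0,0,1])+n, Q.apply([1,0,0])-e)
T=S+.078*e; print(T)
s=readout.read_state(); b=(np.array(s['eef_pos']),R.from_euler('xyz',s['ee_rot'],degrees=True))
print(row(b[0]+[0,0,.2],b[1])); print(row(T+.015*e+.03*n+[0,0,.10],rot(90,30.2)))
E
```

```text
[ 5.55111512e-17 -5.55111512e-17 -1.11022302e-16] [0.00000000e+00 1.66533454e-16 0.00000000e+00]
[0.48908175 0.37347899 0.069     ]
{'tx': -0.0, 'ty': -0.01, 'tz': -20.0, 'ax': 0.0, 'ay': 0.0, 'az': 0.0}
{'tx': 30.44, 'ty': -6.61, 'tz': -20.22, 'ax': -0.02, 'ay': 0.03, 'az': 65.73}
```

Request:
{"method": "step_arm", "body": {
  "increments": [
    {"jaw":0.25,"tx":0,"ty":0,"tz":-1,"ax":0,"ay":0,"az":0},
    {"jaw":0.25,"tx":0,"ty":0,"tz":-3,"ax":0,"ay":0,"az":0},
    {"jaw":0.25,"tx":0,"ty":0,"tz":-6,"ax":0,"ay":0,"az":0},
    {"jaw":0.25,"tx":0,"ty":0,"tz":-10,"ax":0,"ay":0,"az":0},
    {"jaw":0.25,"tx":0,"ty":0,"tz":-14,"ax":0,"ay":0,"az":0},
    {"jaw":0.25,"tx":1,"ty":0,"tz":-18,"ax":0,"ay":0,"az":3},
    {"jaw":0.25,"tx":4,"ty":-1,"tz":-20.2,"ax":0,"ay":0,"az":9},
    {"jaw":0.25,"tx":8,"ty":-2,"tz":-20.2,"ax":0,"ay":0,"az":17},
    {"jaw":0.25,"tx":12,"ty":-2.7,"tz":-20.2,"ax":0,"ay":0,"az":25},
    {"jaw":0.25,"tx":16,"ty":-3.5,"tz":-20.2,"ax":0,"ay":0,"az":33},
    {"jaw":0.25,"tx":20,"ty":-4.3,"tz":-20.2,"ax":0,"ay":0,"az":41},
    {"jaw":0.25,"tx":24,"ty":-5.2,"tz":-20.2,"ax":0,"ay":0,"az":49},
    {"jaw":0.25,"tx":27.5,"ty":-6,"tz":-20.2,"ax":0,"ay":0,"az":57},
    {"jaw":0.25,"tx":30,"ty":-6.6,"tz":-20.2,"ax":0,"ay":0,"az":63},
    {"jaw":0.25,"tx":30.4,"ty":-6.6,"tz":-20.2,"ax":0,"ay":0,"az":65.7},
    {"jaw":0.25,"tx":30.4,"ty":-6.6,"tz":-20.2,"ax":0,"ay":0,"az":65.7},
    {"jaw":0.25,"tx":30.4,"ty":-6.6,"tz":-20.2,"ax":0,"ay":0,"az":65.7}
  ]
}}

```text
time_s: 23.45
eef_pos: [0.4869, 0.3715, 0.2016]
ee_rot: [-180.0, 0.1, 30.3]
contact_force: [-0.2, 0.1, -2.1]
grip_width: 0.66
grasp_force: 65.1
```

```bash
python3 - <<'E'
from h import *
st(); T=S+.078*e
print(row(T+.015*e+.03*n+[0,0,.05],Q))
E
```

```text
time_s 23.45
joints [30.8699 23.1807 86.8586  0.0312 70.1057 90.5878]
eef_pos [0.4869 0.3715 0.2016]
ee_rot [-179.9722    0.1453   30.2714]
contact_force [-0.2209  0.1245 -2.1086]
torque [ 0.0212  0.027  -0.0363]
grip_width 0.6604875280226963
grasp_force 65.05536317825317
{'tx': 0.1, 'ty': -0.05, 'tz': 4.91, 'ax': -0.05, 'ay': 30.15, 'az': 0.06}
```

Request:
{"method": "step_arm", "body": {
  "increments": [
    {"jaw":0.25,"tx":0.1,"ty":0,"tz":0,"ax":0,"ay":6,"az":0},
    {"jaw":0.25,"tx":0.1,"ty":0,"tz":0,"ax":0,"ay":13,"az":0},
    {"jaw":0.25,"tx":0.1,"ty":0,"tz":1,"ax":0,"ay":20,"az":0},
    {"jaw":0.25,"tx":0.1,"ty":0,"tz":2.5,"ax":0,"ay":26,"az":0},
    {"jaw":0.25,"tx":0.1,"ty":0,"tz":4,"ax":0,"ay":30.1,"az":0},
    {"jaw":0.25,"tx":0.1,"ty":0,"tz":4.9,"ax":0,"ay":30.1,"az":0},
    {"jaw":0.25,"tx":0.1,"ty":0,"tz":4.9,"ax":0,"ay":30.1,"az":0},
    {"jaw":0.25,"tx":0.1,"ty":0,"tz":4.9,"ax":0,"ay":30.1,"az":0},
    {"jaw":0.25,"tx":0.1,"ty":0,"tz":4.9,"ax":0,"ay":30.1,"az":0}
  ]
}}

```text
time_s: 24.58
eef_pos: [0.4891, 0.3732, 0.1538]
ee_rot: [-180.0, -30.1, 30.2]
contact_force: [0.2, -1.0, -1.3]
grip_width: 0.659
grasp_force: 65.0
```

```bash
python3 - <<'E'
from h import *
st(); T=S+.078*e
print(row(T+.015*e+.008*n,Q))
a,_=cap('scene'); cv2.imwrite('pics/s4.png',cv2.resize(a[120:300,100:330,::-1],(766,600),interpolation=cv2.INTER_CUBIC))
E
```

```text
time_s 24.575
joints [ 31.192   17.0502 115.185   -1.4852  17.6739  92.2684]
eef_pos [0.4891 0.3732 0.1538]
ee_rot [-179.9563  -30.0995   30.2057]
contact_force [ 0.2439 -0.9563 -1.2854]
torque [-0.1901  0.4103  0.0336]
grip_width 0.6594988136050481
grasp_force 65.04738092422485
{'tx': -2.74, 'ty': -0.02, 'tz': 6.54, 'ax': -0.05, 'ay': -0.1, 'az': 0.01}
```

View pics/s4.png

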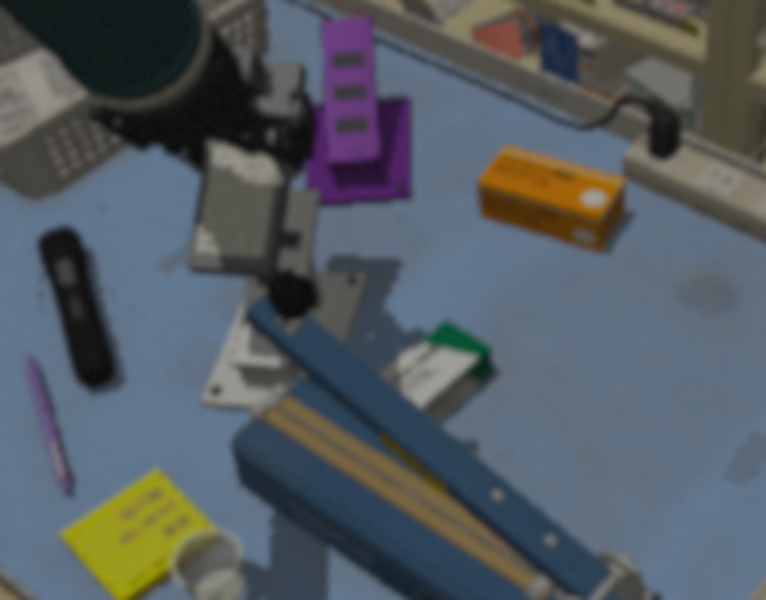

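```bash
cat > fk.py <<'E'
from h import *
from scipy.optimize import least_squares
D=[([58.436,20.592,86.592,0,72.909,-6.595],[.253,.5434,.2306]),([2.5264,20.2662,88.5418,.0164,71.2574,-3.4865],[.5819,.0947,.2211]),
([26.3585,39.6156,89.3662,-43.2058,75.2145,41.3162],[.5851,.0915,.1133]),([21.9102,43.3097,93.8602,-47.5147,67.2262,44.9146],[.588,.0376,.0533]),
([1.0762,26.4458,94.3918,-10.2557,58.8777,.6164],[.5911,.0232,.1267]),([-24.1369,29.4712,86.2428,23.7455,79.7595,-37.3839],[.5966,-.03,.1781]),
([-39.3434,48.0477,72.9691,41.4896,108.1625,-50.4462],[.6038,-.1026,.188]),([-17.0701,18.2435,77.5307,-.2629,84.0462,-23.2277],[.6053,-.1156,.3189]),
([-8.294,29.6702,95.7539,-.348,54.3299,-13.9784],[.5959,-.0191,.082]),([6.0945,34.5634,97.9912,-.0111,47.5523,.1891],[.5789,.131,.0211]),
([.7534,36.1245,99.1632,-.0223,44.746,-5.1644],[.5844,.0765,.0003]),([31.192,17.0502,115.185,-1.4852,17.6739,92.2684],[.4891,.3732,.1538])]
E_=lambda a,t:R.from_euler(a,t,degrees=True)
def fk(q,p,s4):
    a,off,h,L1,b,L2,d,o4=p
    r=E_('y',q[1]); x=np.array([a,off,h])+r.apply([0,0,L1]); r=r*E_('y',q[2]); x=x+r.apply([b,0,L2]); r=r*E_('z',s4*q[3])*E_('y',q[4]); x=x+r.apply([0,o4,d])
    r0=E_('z',q[0]); return r0.apply(x),r0*r*E_('z',s4*q[5])
best=None
for s4 in(1,-1):
    f=least_squares(lambda p:np.concatenate([fk(q,p,s4)[0]-x for q,x in D]),[.0,.0,.2,.4,0,.4,.25,0])
    if best is None or f.cost<best[0]: best=(f.cost,s4,f.x,f.fun)
P,s4=best[2],best[1]
if __name__=='__main__':
    print(best[1],best[2],'max',abs(best[3]).max()); Tt=S+.078*e
    _,r=fk(D[-1][0],P,s4); rel=r.inv()*R.from_euler('xyz',[-179.9563,-30.0995,30.2057],degrees=True)  # tool yaw offset
    lo=np.array([-170,-57.7,12.3,-55,11.2,-170]);hi=np.array([170,135,136,235,155,170])
    for phi in(120,115,110,105,100):
        Qt=rot(phi,30.2); g=Tt-.0127*(-n)  # point between pads on slide
        for z in (0.,.03):
            # keep slide point; TCP along tool z
            t=g+z*n+Qt.apply([0,0,.0127])
            def F_(q): x,r=fk(q,P,s4); return np.r_[(x-t)*10,(Qt.inv()*r*rel).as_rotvec()]
            k=least_squares(F_,D[-1][0]); print(phi,z,np.round(k.x,1),'res',k.cost)
E
python3 fk.py
```

```text
1 [-1.37652794e-05  6.88940963e-02  2.66467252e-01  6.11054158e-01
  1.12129729e-01  4.33612377e-01  3.72678117e-01 -1.41928625e-05] max 4.842066600396766e-05
120 0.0 [ 31.3  26.6 119.1  -6.9   4.4  97.8] res 1.2756070386906936e-25
120 0.03 [ 31.3  22.7 119.8  -4.2   7.5  95.2] res 1.1556415061497722e-24
115 0.0 [ 31.2  26.2 115.1  -1.8  13.7  92.6] res 1.348745160723071e-18
115 0.03 [ 31.2  22.5 115.8  -1.5  16.6  92.4] res 4.1242695717202287e-19
110 0.0 [ 31.1  26.4 111.1  -0.8  22.5  91.7] res 1.2899788691942125e-18
110 0.03 [ 31.2  23.  111.8  -0.8  25.3  91.6] res 7.095801643254924e-17
105 0.0 [ 31.1  27.2 107.   -0.4  30.9  91.2] res 2.9494322891091168e-15
105 0.03 [ 31.1  23.9 107.7  -0.4  33.4  91.2] res 1.5647775169530703e-25
100 0.0 [ 31.   28.3 102.8  -0.2  38.8  91. ] res 6.583758440990357e-25
100 0.03 [ 31.1  25.2 103.6  -0.2  41.2  91. ] res 3.32380354232019e-23
```

The slide is held tilted above the stand. The fitted kinematics show that joint 5 would pass its limit (4.4° against 11.17°) at the seat with a square grip. I'll set the slide down again flat on free table and retake it with the fingers leaned 12°.

```bash
python3 - <<'E'
from h import *
print(row([.60,.12,.20],rot(90,30.2)),row([.489,.373,.20],rot(90,30.2)))
E
```

```text
{'tx': -0.38, 'ty': 27.46, 'tz': -5.61, 'ax': -0.04, 'ay': -30.08, 'az': 0.02} {'tx': 2.34, 'ty': 0.01, 'tz': -4.01, 'ax': -0.04, 'ay': -30.08, 'az': 0.02}
```

Request:
{"method": "step_arm", "body": {
  "increments": [
    {"jaw":0.25,"tx":1,"ty":0,"tz":-2,"ax":0,"ay":-5,"az":0},
    {"jaw":0.25,"tx":2.3,"ty":0,"tz":-4,"ax":0,"ay":-12,"az":0},
    {"jaw":0.25,"tx":2.3,"ty":1,"tz":-4,"ax":0,"ay":-20,"az":0},
    {"jaw":0.25,"tx":2,"ty":4,"tz":-4.3,"ax":0,"ay":-27,"az":0},
    {"jaw":0.25,"tx":1.6,"ty":8,"tz":-4.5,"ax":0,"ay":-30.1,"az":0},
    {"jaw":0.25,"tx":1.2,"ty":12,"tz":-4.7,"ax":0,"ay":-30.1,"az":0},
    {"jaw":0.25,"tx":0.8,"ty":16,"tz":-4.9,"ax":0,"ay":-30.1,"az":0},
    {"jaw":0.25,"tx":0.4,"ty":20,"tz":-5.2,"ax":0,"ay":-30.1,"az":0},
    {"jaw":0.25,"tx":0,"ty":24,"tz":-5.4,"ax":0,"ay":-30.1,"az":0},
    {"jaw":0.25,"tx":-0.4,"ty":27,"tz":-5.6,"ax":0,"ay":-30.1,"az":0},
    {"jaw":0.25,"tx":-0.4,"ty":27.5,"tz":-5.6,"ax":0,"ay":-30.1,"az":0},
    {"jaw":0.25,"tx":-0.4,"ty":27.5,"tz":-5.6,"ax":0,"ay":-30.1,"az":0},
    {"jaw":0.25,"tx":-0.4,"ty":27.5,"tz":-5.6,"ax":0,"ay":-30.1,"az":0}
  ]
}}

```text
time_s: 26.25
eef_pos: [0.5988, 0.1201, 0.1991]
ee_rot: [-179.9, 0.1, 30.3]
contact_force: [-0.0, -1.0, -2.3]
grip_width: 0.657
grasp_force: 65.1
```

```bash
python3 - <<'E'
from h import *
st(); print(row([.60,.12,.0025],rot(90,30.2)))
E
```

```text
time_s 26.25
joints [ 4.8557 23.1673 87.2696  0.0196 69.6765 64.5637]
eef_pos [0.5988 0.1201 0.1991]
ee_rot [-179.9347    0.0945   30.2852]
contact_force [-0.0254 -1.0105 -2.3319]
torque [0.011  0.024  0.0062]
grip_width 0.6571755949661527
grasp_force 65.05559206008911
{'tx': 0.13, 'ty': 0.1, 'tz': 19.66, 'ax': -0.07, 'ay': 0.09, 'az': 0.09}
```

Request:
{"method": "step_arm", "body": {
  "increments": [
    {"jaw":0.25,"tx":0.1,"ty":0.1,"tz":3,"ax":0,"ay":0.1,"az":0},
    {"jaw":0.25,"tx":0.1,"ty":0.1,"tz":7,"ax":0,"ay":0.1,"az":0},
    {"jaw":0.25,"tx":0.1,"ty":0.1,"tz":11,"ax":0,"ay":0.1,"az":0},
    {"jaw":0.25,"tx":0.1,"ty":0.1,"tz":14.5,"ax":0,"ay":0.1,"az":0},
    {"jaw":0.25,"tx":0.1,"ty":0.1,"tz":17.5,"ax":0,"ay":0.1,"az":0},
    {"jaw":0.25,"tx":0.1,"ty":0.1,"tz":18.8,"ax":0,"ay":0.1,"az":0},
    {"jaw":0.25,"tx":0.1,"ty":0.1,"tz":19.4,"ax":0,"ay":0.1,"az":0},
    {"jaw":0.25,"tx":0.1,"ty":0.1,"tz":19.6,"ax":0,"ay":0.1,"az":0},
    {"jaw":0.25,"tx":0.1,"ty":0.1,"tz":19.7,"ax":0,"ay":0.1,"az":0}
  ]
}}

```text
time_s: 27.38
eef_pos: [0.6011, 0.1188, 0.003]
ee_rot: [180.0, -0.1, 30.2]
contact_force: [-0.3, -0.5, -3.2]
grip_width: 0.658
grasp_force: 65.0
```

```bash
python3 - <<'E'
from h import *
st()
E
```

```text
time_s 27.375
joints [ 4.7033 37.0821 96.0511  0.0508 46.7766 64.4357]
eef_pos [0.6011 0.1188 0.003 ]
ee_rot [179.9946  -0.0974  30.2328]
contact_force [-0.3373 -0.4838 -3.1612]
torque [-0.0169  0.0268  0.0313]
grip_width 0.6584908270765736
grasp_force 64.97058033943176
```

Request:
{"method": "step_arm", "body": {
  "increments": [
    {"jaw":0.25,"tx":0,"ty":0,"tz":0.15,"ax":0,"ay":0,"az":0},
    {"jaw":0.25,"tx":0,"ty":0,"tz":0.25,"ax":0,"ay":0,"az":0},
    {"jaw":0.25,"tx":0,"ty":0,"tz":0.28,"ax":0,"ay":0,"az":0},
    {"jaw":0.4,"tx":0,"ty":0,"tz":0.28,"ax":0,"ay":0,"az":0},
    {"jaw":0.6,"tx":0,"ty":0,"tz":0.2,"ax":0,"ay":0,"az":0},
    {"jaw":1,"tx":0,"ty":0,"tz":0,"ax":0,"ay":0,"az":0},
    {"jaw":1,"tx":0,"ty":0,"tz":-0.5,"ax":0,"ay":0,"az":0},
    {"jaw":1,"tx":0,"ty":0,"tz":-1,"ax":0,"ay":-5,"az":0},
    {"jaw":1,"tx":0,"ty":0,"tz":-1,"ax":0,"ay":-10,"az":0},
    {"jaw":1,"tx":0,"ty":0,"tz":-1,"ax":0,"ay":-12,"az":0},
    {"jaw":1,"tx":0,"ty":0,"tz":-1,"ax":0,"ay":-12,"az":0}
  ]
}}

```text
time_s: 28.75
eef_pos: [0.601, 0.1191, 0.012]
ee_rot: [-180.0, 12.0, 30.3]
contact_force: [0.0, 0.0, -0.9]
grip_width: 0.999
grasp_force: 0.0
```

```bash
python3 - <<'E'
from h import *
st(); print(row([.6005,.1188,.001],rot(78,30.2)))
for n_ in('scene','top'):
    _,d=cap(n_); W=cloud(n_,d).reshape(-1,3); z=W[:,2]
    k=(np.hypot(W[:,0]-.60,W[:,1]-.12)<.1)&(z>.009)&(z<.022)
    r=cv2.minAreaRect((W[k][:,:2]*1000).astype(np.float32)); print(n_,k.sum(),r)
E
```

```text
time_s 28.75
joints [ 7.5371 41.2162 85.5864 -5.0654 64.341  69.9138]
eef_pos [0.601  0.1191 0.012 ]
ee_rot [-179.974    11.9503   30.2661]
contact_force [ 0.0205  0.036  -0.9397]
torque [ 0.0042 -0.0569  0.0046]
grip_width 0.9991612354344122
grasp_force 0.0
{'tx': 0.17, 'ty': 0.0, 'tz': 1.08, 'ax': -0.01, 'ay': -0.05, 'az': 0.06}
scene 1133 ((598.831298828125, 116.6124267578125), (152.60739135742188, 57.970401763916016), 30.32097816467285)
top 0 ((0.0, 0.0), (0.0, 0.0), 0.0)
```

Request:
{"method": "step_arm", "body": {
  "increments": [
    {"jaw":1,"tx":0,"ty":0,"tz":0.5,"ax":0,"ay":0,"az":0},
    {"jaw":1,"tx":0,"ty":0,"tz":1.05,"ax":0,"ay":0,"az":0},
    {"jaw":0.7,"tx":0,"ty":0,"tz":1.05,"ax":0,"ay":0,"az":0},
    {"jaw":0.5,"tx":0,"ty":0,"tz":1.05,"ax":0,"ay":0,"az":0},
    {"jaw":0.4,"tx":0,"ty":0,"tz":1.05,"ax":0,"ay":0,"az":0},
    {"jaw":0.36,"tx":0,"ty":0,"tz":1.05,"ax":0,"ay":0,"az":0},
    {"jaw":0.32,"tx":0,"ty":0,"tz":1.05,"ax":0,"ay":0,"az":0},
    {"jaw":0.25,"tx":0,"ty":0,"tz":1.05,"ax":0,"ay":0,"az":0},
    {"jaw":0.25,"tx":0,"ty":0,"tz":1.05,"ax":0,"ay":0,"az":0}
  ]
}}

```text
time_s: 29.98
eef_pos: [0.5987, 0.1176, 0.0025]
ee_rot: [-180.0, 12.0, 30.2]
contact_force: [-0.3, -0.7, 6.3]
grip_width: 0.661
grasp_force: 63.7
```

```bash
python3 - <<'E'
from h import *
st(); s=readout.read_state(); b=(np.array(s['eef_pos']),R.from_euler('xyz',s['ee_rot'],degrees=True))
print(row(b[0]+[0,0,.2],b[1]))
# slide frame on table: centre c, foot edge point, in tool frame -> TCP for foot at seat
c=b[0]*[1,1,0]-.003*uS; foot=c-.075*uS
rel=b[1].inv().apply(b[0]-foot) # in tool frame
Q8=rot(108,30.2); T=S+Q8.apply(rel); print('T',T); np.save('/tmp/T.npy',T)
print(row(T+.012*e+.03*n+[0,0,.04],Q8)); print(row(T+.012*e+.03*n+[0,0,.12],rot(90,30.2)))
E
```

```text
time_s 29.975
joints [ 7.4405 41.7835 86.1614 -5.151  63.2014 69.9759]
eef_pos [0.5987 0.1176 0.0025]
ee_rot [-179.9904   11.9596   30.2379]
contact_force [-0.3497 -0.669   6.2629]
torque [-0.1137  0.0832  0.0095]
grip_width 0.6613908360671639
grasp_force 63.704895973205566
{'tx': -4.14, 'ty': -0.0, 'tz': -19.57, 'ax': 0.0, 'ay': 0.0, 'az': 0.0}
T [0.4881 0.3728 0.0711]
{'tx': -0.14, 'ty': -27.63, 'tz': -14.34, 'ax': -0.01, 'ay': 29.96, 'az': 0.04}
{'tx': -1.8, 'ty': -27.63, 'tz': -22.16, 'ax': -0.01, 'ay': 11.96, 'az': 0.04}
```

```bash
python3 - <<'E'
from h import *
T=np.load('/tmp/T.npy')-.003*e; np.save('/tmp/T.npy',T); Q8=rot(108,30.2)
print(T,row(T+.012*e+.025*n+[0,0,.04],Q8)); print(row(T+.012*e+.03*n+[0,0,.10],rot(90,30.2)))
E
```

```text
[0.4858209  0.37152498 0.06958722] {'tx': -0.03, 'ty': -27.63, 'tz': -13.77, 'ax': -0.01, 'ay': 29.96, 'az': 0.04}
{'tx': -1.61, 'ty': -27.63, 'tz': -20.01, 'ax': -0.01, 'ay': 11.96, 'az': 0.04}
```

Request:
{"method": "step_arm", "body": {
  "increments": [
    {"jaw":0.25,"tx":-0.3,"ty":0,"tz":-1.5,"ax":0,"ay":0,"az":0},
    {"jaw":0.25,"tx":-0.8,"ty":0,"tz":-4,"ax":0,"ay":0,"az":0},
    {"jaw":0.25,"tx":-1.6,"ty":0,"tz":-8,"ax":0,"ay":0,"az":0},
    {"jaw":0.25,"tx":-2.4,"ty":0,"tz":-12,"ax":0,"ay":0,"az":0},
    {"jaw":0.25,"tx":-3.2,"ty":-0.5,"tz":-16,"ax":0,"ay":2,"az":0},
    {"jaw":0.25,"tx":-3.3,"ty":-3,"tz":-19,"ax":0,"ay":5,"az":0},
    {"jaw":0.25,"tx":-3,"ty":-7,"tz":-21,"ax":0,"ay":9,"az":0},
    {"jaw":0.25,"tx":-2.8,"ty":-11,"tz":-21.3,"ax":0,"ay":12,"az":0},
    {"jaw":0.25,"tx":-2.6,"ty":-15,"tz":-21.5,"ax":0,"ay":12,"az":0},
    {"jaw":0.25,"tx":-2.4,"ty":-19,"tz":-21.7,"ax":0,"ay":12,"az":0},
    {"jaw":0.25,"tx":-2.2,"ty":-23,"tz":-21.9,"ax":0,"ay":12,"az":0},
    {"jaw":0.25,"tx":-2,"ty":-26.5,"tz":-22,"ax":0,"ay":12,"az":0},
    {"jaw":0.25,"tx":-2,"ty":-27.6,"tz":-22,"ax":0,"ay":12,"az":0},
    {"jaw":0.25,"tx":-2,"ty":-27.6,"tz":-22,"ax":0,"ay":20,"az":0},
    {"jaw":0.25,"tx":-2,"ty":-27.6,"tz":-22,"ax":0,"ay":27,"az":0},
    {"jaw":0.25,"tx":-2,"ty":-27.6,"tz":-22,"ax":0,"ay":30,"az":0},
    {"jaw":0.25,"tx":-2,"ty":-27.6,"tz":-22,"ax":0,"ay":30,"az":0}
  ]
}}

```text
time_s: 32.1
eef_pos: [0.4806, 0.3675, 0.221]
ee_rot: [-180.0, -17.9, 30.2]
contact_force: [0.3, 0.3, -2.8]
grip_width: 0.656
grasp_force: 64.8
```

```bash
python3 - <<'E'
from h import *
st(); T=np.load('/tmp/T.npy'); Q8=rot(108,30.2)
for a in((.012,.025,.03),(.012,.008,0),(.012,0,0)): print(row(T+a[0]*e+a[1]*n+[0,0,a[2]],Q8))
E
```

```text
time_s 32.1
joints [ 31.0156  13.3999 101.6528  -0.3253  47.0782  90.9878]
eef_pos [0.4806 0.3675 0.221 ]
ee_rot [-179.9911  -17.871    30.2104]
contact_force [ 0.3107  0.344  -2.7951]
torque [-0.1239  0.2115  0.0482]
grip_width 0.6559183530546105
grasp_force 64.82383847236633
{'tx': -2.46, 'ty': -0.08, 'tz': 9.06, 'ax': -0.01, 'ay': 0.13, 'az': 0.01}
{'tx': -3.02, 'ty': -0.08, 'tz': 13.58, 'ax': -0.01, 'ay': 0.13, 'az': 0.01}
{'tx': -2.85, 'ty': -0.08, 'tz': 14.36, 'ax': -0.01, 'ay': 0.13, 'az': 0.01}
```

Request:
{"method": "step_arm", "body": {
  "increments": [
    {"jaw":0.25,"tx":-1,"ty":-0.1,"tz":3,"ax":0,"ay":0.1,"az":0},
    {"jaw":0.25,"tx":-2,"ty":-0.1,"tz":6.5,"ax":0,"ay":0.1,"az":0},
    {"jaw":0.25,"tx":-2.4,"ty":-0.1,"tz":9,"ax":0,"ay":0.1,"az":0},
    {"jaw":0.25,"tx":-2.7,"ty":-0.1,"tz":11,"ax":0,"ay":0.1,"az":0},
    {"jaw":0.25,"tx":-2.9,"ty":-0.1,"tz":12.7,"ax":0,"ay":0.1,"az":0},
    {"jaw":0.25,"tx":-3,"ty":-0.1,"tz":13.5,"ax":0,"ay":0.1,"az":0},
    {"jaw":0.25,"tx":-3,"ty":-0.1,"tz":13.5,"ax":0,"ay":0.1,"az":0},
    {"jaw":0.25,"tx":-3,"ty":-0.1,"tz":13.5,"ax":0,"ay":0.1,"az":0}
  ]
}}

```text
time_s: 33.1
eef_pos: [0.4934, 0.377, 0.0844]
ee_rot: [-180.0, -18.2, 30.2]
contact_force: [1.2, -0.8, -1.5]
grip_width: 0.658
grasp_force: 64.8
```

```bash
python3 - <<'E'
from h import *
st(); T=np.load('/tmp/T.npy'); Q8=rot(108,30.2)
for a in((.012,0,0),(.004,0,0),(0,0,0)): print(row(T+a[0]*e+a[1]*n+[0,0,a[2]],Q8))
a,_=cap('scene'); b,d=cap('top'); cv2.imwrite('pics/s5.png',np.hstack([cv2.resize(a[150:270,130:250,::-1],(400,400),interpolation=cv2.INTER_CUBIC),cv2.resize(b[215:315,135:235,::-1],(400,400),interpolation=cv2.INTER_CUBIC)]))
E
```

```text
time_s 33.1
joints [ 31.1648  25.5111 107.9044  -0.5357  28.4196  91.3698]
eef_pos [0.4934 0.377  0.0844]
ee_rot [-179.96    -18.1677   30.2189]
contact_force [ 1.1529 -0.7938 -1.4568]
torque [-0.1576  0.2705 -0.0576]
grip_width 0.6577507185613339
grasp_force 64.79766368865967
{'tx': -0.17, 'ty': 0.09, 'tz': 0.87, 'ax': -0.05, 'ay': -0.17, 'az': 0.02}
{'tx': -0.95, 'ty': 0.09, 'tz': 1.04, 'ax': -0.05, 'ay': -0.17, 'az': 0.02}
{'tx': -1.34, 'ty': 0.09, 'tz': 1.12, 'ax': -0.05, 'ay': -0.17, 'az': 0.02}
```

View pics/s5.png

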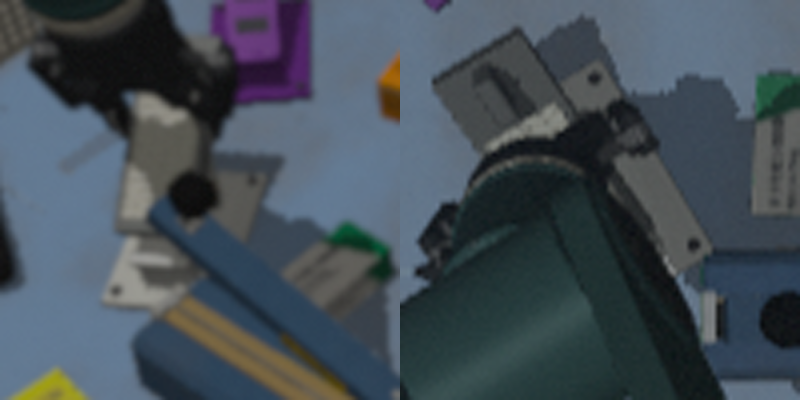

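The slide sits over the bar, aligned, fin end uppermost and foot short of the ledge. Lowering onto the slope.

Request:
{"method": "step_arm", "body": {
  "increments": [
    {"jaw":0.25,"tx":-0.1,"ty":0.05,"tz":0.3,"ax":0,"ay":-0.2,"az":0},
    {"jaw":0.25,"tx":-0.15,"ty":0.05,"tz":0.6,"ax":0,"ay":-0.2,"az":0},
    {"jaw":0.25,"tx":-0.17,"ty":0.05,"tz":0.8,"ax":0,"ay":-0.2,"az":0},
    {"jaw":0.25,"tx":-0.17,"ty":0.05,"tz":0.8,"ax":0,"ay":-0.2,"az":0}
  ]
}}

```text
time_s: 33.7
eef_pos: [0.4937, 0.3766, 0.0752]
ee_rot: [-180.0, -17.9, 30.2]
contact_force: [0.3, 0.5, -3.0]
grip_width: 0.654
grasp_force: 64.8
```

```bash
python3 - <<'E'
from h import *
st(); T=np.load('/tmp/T.npy'); Q8=rot(108,30.2); s=readout.read_state(); d=s['eef_pos']-T; print('e,n',d@e,d@n,'F e,n',s['contact_force']@e,s['contact_force']@n)
for a in((.004,.001,0),(0,.001,0),(-.004,.001,0)): print(row(T+a[0]*e+a[1]*n+[0,0,a[2]],Q8))
E
```

```text
time_s 33.7
joints [ 31.106   26.4378 108.0249  -0.5028  27.6682  91.2895]
eef_pos [0.4937 0.3766 0.0752]
ee_rot [-179.9613  -17.8716   30.219 ]
contact_force [ 0.3297  0.5428 -3.0474]
torque [-0.1609  0.2504 -0.0161]
grip_width 0.6540375915968623
grasp_force 64.8008680343628
e,n 0.010945163470362895 0.0001433178858533208 F e,n -1.040486185366886 -2.9181070933809887
{'tx': -0.7, 'ty': 0.04, 'tz': 0.06, 'ax': -0.04, 'ay': 0.13, 'az': 0.02}
{'tx': -1.09, 'ty': 0.04, 'tz': 0.15, 'ax': -0.04, 'ay': 0.13, 'az': 0.02}
{'tx': -1.48, 'ty': 0.04, 'tz': 0.23, 'ax': -0.04, 'ay': 0.13, 'az': 0.02}
```

Request:
{"method": "step_arm", "body": {
  "increments": [
    {"jaw":0.25,"tx":-0.2,"ty":0,"tz":0.1,"ax":0,"ay":0.1,"az":0},
    {"jaw":0.25,"tx":-0.5,"ty":0,"tz":0.17,"ax":0,"ay":0.1,"az":0},
    {"jaw":0.25,"tx":-0.75,"ty":0,"tz":0.22,"ax":0,"ay":0.1,"az":0},
    {"jaw":0.25,"tx":-0.75,"ty":0,"tz":0.22,"ax":0,"ay":0.1,"az":0}
  ]
}}

```text
time_s: 34.2
eef_pos: [0.4879, 0.3733, 0.0709]
ee_rot: [-180.0, -18.0, 30.2]
contact_force: [0.3, -0.1, -2.2]
grip_width: 0.658
grasp_force: 64.8
```

```bash
cat > chk.py <<'E'
from h import *
st(); T=np.load('/tmp/T.npy'); s=readout.read_state(); d=s['eef_pos']-T; print('e,n',d@e,d@n,'F e,n',s['contact_force']@e,s['contact_force']@n)
E
python3 chk.py
```

```text
time_s 34.2
joints [ 31.1201  26.4505 109.1183  -0.535   26.4574  91.3359]
eef_pos [0.4879 0.3733 0.0709]
ee_rot [-179.9603  -17.9763   30.2192]
contact_force [ 0.3139 -0.1354 -2.2479]
torque [-0.1082  0.2315  0.0268]
grip_width 0.6582329547636248
grasp_force 64.83741760253906
e,n 0.003024399765699494 -0.00017580333450286582 F e,n -0.947967380710794 -2.0483193179502304
```

Request:
{"method": "step_arm", "body": {
  "increments": [
    {"jaw":0.25,"tx":0.02,"ty":0,"tz":0.1,"ax":0,"ay":0,"az":0},
    {"jaw":0.25,"tx":-0.1,"ty":0,"tz":0.17,"ax":0,"ay":0,"az":0},
    {"jaw":0.25,"tx":-0.2,"ty":0,"tz":0.19,"ax":0,"ay":0,"az":0},
    {"jaw":0.25,"tx":-0.25,"ty":0,"tz":0.2,"ax":0,"ay":0,"az":0}
  ]
}}

```text
time_s: 34.7
eef_pos: [0.4883, 0.3735, 0.0708]
ee_rot: [-180.0, -18.3, 30.2]
contact_force: [-4.1, -2.7, 14.9]
grip_width: 0.658
grasp_force: 66.8
```

```bash
python3 chk.py
```

```text
time_s 34.7
joints [ 31.1213  26.4463 109.3231  -0.5555  25.9615  91.355 ]
eef_pos [0.4883 0.3735 0.0708]
ee_rot [-179.9607  -18.2717   30.2204]
contact_force [-4.0971 -2.7054 14.897 ]
torque [-0.2764  0.1071 -0.0711]
grip_width 0.6582388315810531
grasp_force 66.80205702781677
e,n 0.0033103236697222533 -0.0005282250365526881 F e,n 3.203352486672565 15.352063850021173
```

Request:
{"method": "step_arm", "body": {
  "increments": [
    {"jaw":0.25,"tx":-0.02,"ty":0,"tz":-0.1,"ax":0,"ay":0,"az":0},
    {"jaw":0.25,"tx":-0.02,"ty":0,"tz":-0.12,"ax":0,"ay":0,"az":0},
    {"jaw":0.25,"tx":-0.02,"ty":0,"tz":-0.12,"ax":0,"ay":0,"az":0}
  ]
}}

```text
time_s: 35.08
eef_pos: [0.4877, 0.3731, 0.0704]
ee_rot: [-180.0, -18.2, 30.2]
contact_force: [1.4, 1.0, 5.0]
grip_width: 0.661
grasp_force: 65.4
```

```bash
python3 chk.py
```

```text
time_s 35.075
joints [ 31.1209  26.4549 109.3459  -0.5462  26.0211  91.3518]
eef_pos [0.4877 0.3731 0.0704]
ee_rot [-179.9569  -18.1806   30.2147]
contact_force [1.401  0.9673 5.034 ]
torque [ 0.1384 -0.314  -0.0652]
grip_width 0.6605301427104063
grasp_force 65.42929530143738
e,n 0.0025356885504633623 -0.00048275943376000543 F e,n 3.9870102889081505 3.5108272609956193
```

Request:
{"method": "step_arm", "body": {
  "increments": [
    {"jaw":0.25,"tx":-0.1,"ty":0,"tz":0.01,"ax":0,"ay":0,"az":0},
    {"jaw":0.25,"tx":-0.2,"ty":0,"tz":0.02,"ax":0,"ay":0,"az":0},
    {"jaw":0.25,"tx":-0.2,"ty":0,"tz":0.02,"ax":0,"ay":0,"az":0}
  ]
}}

```text
time_s: 35.45
eef_pos: [0.4877, 0.3731, 0.0704]
ee_rot: [-180.0, -18.4, 30.2]
contact_force: [4.3, 2.5, 4.9]
grip_width: 0.656
grasp_force: 65.4
```

```bash
python3 chk.py
```

```text
time_s 35.45
joints [ 31.1211  26.4274 109.517   -0.5538  25.6805  91.3629]
eef_pos [0.4877 0.3731 0.0704]
ee_rot [-179.953   -18.3775   30.2108]
contact_force [4.2889 2.5476 4.904 ]
torque [ 0.4168 -0.7005 -0.0005]
grip_width 0.6558802398799586
grasp_force 65.36087036132812
e,n 0.002505334688385518 -0.0004909850303925018 F e,n 6.771993898829497 1.752845302272697
```

Request:
{"method": "step_arm", "body": {
  "increments": [
    {"jaw":0.25,"tx":0.2,"ty":0,"tz":0,"ax":0,"ay":0,"az":0},
    {"jaw":0.35,"tx":0.2,"ty":0,"tz":0,"ax":0,"ay":0,"az":0},
    {"jaw":0.5,"tx":0.2,"ty":0,"tz":0,"ax":0,"ay":0,"az":0},
    {"jaw":0.8,"tx":0.2,"ty":0,"tz":0,"ax":0,"ay":0,"az":0},
    {"jaw":1,"tx":0.2,"ty":0,"tz":0,"ax":0,"ay":0,"az":0},
    {"jaw":1,"tx":0.2,"ty":0,"tz":0,"ax":0,"ay":0,"az":0},
    {"jaw":1,"tx":0.2,"ty":0,"tz":-2,"ax":0,"ay":0,"az":0},
    {"jaw":1,"tx":0.2,"ty":0,"tz":-5,"ax":0,"ay":0,"az":0},
    {"jaw":1,"tx":0.2,"ty":0,"tz":-10,"ax":0,"ay":0,"az":0},
    {"jaw":1,"tx":-3,"ty":0,"tz":-16,"ax":0,"ay":0,"az":0},
    {"jaw":1,"tx":-12,"ty":0,"tz":-20,"ax":0,"ay":0,"az":0},
    {"jaw":1,"tx":-12,"ty":0,"tz":-20,"ax":0,"ay":0,"az":0},
    {"jaw":1,"tx":-12,"ty":0,"tz":-20,"ax":0,"ay":0,"az":0}
  ]
}}

```text
time_s: 37.08
eef_pos: [0.3296, 0.281, 0.2216]
ee_rot: [-180.0, -17.9, 30.2]
contact_force: [-0.7, 0.6, 1.0]
grip_width: 1.002
grasp_force: 0.0
```

```bash
python3 chk.py; python3 - <<'E'
from h import *
a,ds=cap('scene'); b,d=cap('top')
cv2.imwrite('pics/s6.png',np.vstack([cv2.resize(a[120:320,100:500,::-1],(640,320)),cv2.resize(b[140:310,100:440,::-1],(560,280)).copy() if 0 else cv2.resize(b[140:300,100:440,::-1],(640,280))]))
for n_,dd in(('scene',ds),('top',d)):
    W=cloud(n_,dd).reshape(-1,3); z=W[:,2]
    k=(np.hypot(W[:,0]-.50,W[:,1]-.38)<.11)&(z>.04); D=W[k]-S; v=np.cross([0,0,1.],uS)
    E,N,V=D@e,D@n,D@v; m=(N>.01)&(N<.022); print(n_,m.sum(),'e',np.percentile(E[m],[2,98]),'n',np.median(N[m]),'v',np.percentile(V[m],[2,98]))
    m=(N>.035)&(N<.06); print('  fin e',np.percentile(E[m],[3,97]) if m.any() else None)
E
```

```text
time_s 37.075
joints [ 31.6346  -1.7022 119.4465  -0.555   44.3393  91.7205]
eef_pos [0.3296 0.281  0.2216]
ee_rot [-179.9599  -17.9218   30.2436]
contact_force [-0.6604  0.6023  0.96  ]
torque [-0.051   0.1076  0.0573]
grip_width 1.0015463864240615
grasp_force 0.0
e,n -0.08036303674142992 0.22188266850130275 F e,n 0.24810568862063764 0.9652982414963678
scene 1065 e [0.00175233 0.1476708 ] n 0.01488217032702673 v [-0.02925313  0.02690721]
  fin e [0.11955263 0.14689766]
top 1425 e [0.00228205 0.14893611] n 0.015294563845822727 v [-0.02653888  0.02972079]
  fin e [0.11909017 0.14745161]
```

View pics/s6.png

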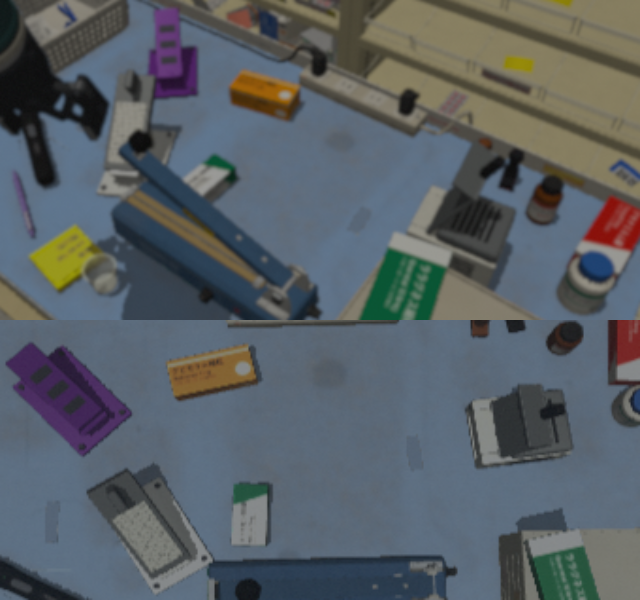

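The slide leans on the aluminium stand with its foot on the ledge, centred, lying flat on the slope and fin end up (lower picture, 145,520). The cover stands open, and the collector, cartons and bottle are in place.

```bash
python3 -c "
from station import job_done; print(job_done())"
```

```text
the job is handed in; nothing more can be done
None
```

The job is handed in at about 37 s: the slide leans on the aluminium stand, foot on the ledge and fin end up, the cover is open, and the collector, cartons and bottle look undisturbed in the last pictures; I laid the slide down twice because joint 5 could not reach the stand with the first side grip.

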